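# Lock the tube rotator's drum shaft to its drive hub

### The arm

A 6-joint arm with a two-finger parallel gripper is mounted at the origin on the work surface. World frame = base frame: x ahead of the robot, y to its left, z up, the work surface at z = 0. Lengths are in m, angles in rad, forces in N, time in s.
With the tool pointing down it reaches from about 0.25 to 0.775 m from the base axis. Payload 8.9 kg.
Tool frame: the origin (TCP) lies midway between the tips of the shut fingers; the grasp point (between the pads) lies 19 mm behind it; z points along the fingers, y is the direction in which the jaws open and shut (so a half turn about z gives the same grasp; the last joint's range is limited). The gripper opens to 85 mm and grips with 20 to 120 N. Pads are 22 mm wide; open, the fingers measure 114 mm over their backs; the gripper's body (76 mm by 85 mm) begins 54 mm behind the grasp point. The pads swing forward as they close: fully open they stand 13 mm farther back than shut.
Start: joints at [-1.33, 0.291, -0.153, 1.127, 0, 1.431], TCP at [0.195, -0.488, 0.231] pointing down, gripper open.
Joint ranges: [-2.52, 2.52], [-0.91, 1.74], [-1.3, 1.37], [-1.96, 2.02], [-1.52, 1.47], [-3.14, 3.14]. Speed limits (rad/s): [2.22, 2.22, 2.79, 3.14, 3.14, 3.14].

### API

Orientations are given as a unit quaternion [w, x, y, z].
In Python, from workcell import * gives the robot as it stands.
- The arm moves only by the tool carry_out, never from a script. Its argument "plan" is a list of rows, each a list of 3 entries, a list of its own where there are three numbers: the shift along the tool's x, y, z in cm, then the turn, a rotation vector about the tool's x, y, z in degrees, then the closure, from 0 (fully open) to 1 (shut). In form: [[[x, y, z], [wx, wy, wz], grip], ...]. A call has 1 to 10 rows; each row shifts and turns the commanded pose from where the row before left it, along the tool's axes as they then stand; what a row does not reach is not made up. A row lasts 1/10 s, in which the tool goes at most 50 mm and 8.59 degrees, less where a joint would pass 70% of its speed; a pose out of reach is approached as far as the arm can. A call is refused whole if a number of a shift passes 5 or a number of a turn 8.59, either way. A call with a gripper value outside its range is refused whole. The fingers move at their own pace and stop on an object; "grip_force" is the grip in N (left out, the last holds). Time passes only in rows, so rows that do not move let the fingers close. It gives the time, the measured TCP pose, the force and the opening at its end, in the units of the state.
- read_state(): the state, without advancing time (a new reading comes with each control period).
- capture(name): name is "side" or "top"; returns a dict with "color" (400x640x3 uint8, red, green, blue), "range_z" (400x640 float32, m along the optical axis (not along the pixel's ray), 0 where there is no reading), "mtx" (3x3 intrinsics, pixels), "eye" and "orientation" of the camera in the world. Camera axes: x right, y up, looking along -z (the intrinsics and any distortion apply to the point x, -y, -z); pixel columns grow to the right and rows downward; lengths in m; the calibration is good to about 2 mm. A picture is of the moment at which its call begins.
- close_job(): hands the job in, once; it reports no verdict.
Trained networks look in a picture, given as the dict that the camera call returned (one of the last four; its "shot" number tells which), for a name from the list of things; names that differ only in an ending like _2 or _b are one class to them, and where a whole thing is asked for, a point or a joint stands for the part that bears it (a point fixed in the world has none). Each returns a list of dicts, best first, with "conf" (0 to 1); they miss things now and then, are a little off and sometimes report something else, mostly with a low value. They report only what shows in the picture. A call takes as long as a camera call. They do not tell look-alikes from the thing itself.
- trace(thing, picture): "region" (400x640 bool, what is visible of it) and "rect" ([left, top, width, height] in pixels, round what is visible of it).
- tip_of(thing, picture): "location" ([column, row] in pixels: a listed point, or the origin of a listed thing).
The state is a dict: "time": time; "qpos": joint angles; "dq": joint speeds; "tau": joint torques, N m; "eef_pos": TCP position; "tool_rot": TCP orientation; "ft_force": force on the tool from outside, world axes, zero at the start; "ft_torque": the same for the moment, N m; "gripper_width": opening from 0.0 (shut) to 1.0 (fully open).
Only numpy, scipy, OpenCV 4.12 (cv2) and the standard library are available. Lean on these libraries where they do the work, as an engineer would, in place of code of your own. Each camera call takes 0.05 s, during which the arm holds its last target. There are 200 camera calls.

### The job

The drum of the tube rotator has been slid back into its drive hub and must be locked there: turn the drum until the flat on its shaft faces straight up under the hub's setscrew, then take the blue-handled hex key and tighten the setscrew (clockwise) onto the flat until it is snug, about 0.4 newton metre, without overtightening it. Put the blue key back upright in its own hole of the wooden stand, fully home, and leave the other keys, the tube rack and the beaker where they are.

Things in the scene. Friction and masses are not known exactly. Their poses are not given: they have to be found in the camera images.
- rotator: Bench tube rotator, fixed. Origin on the bench under the shaft, y along the horizontal shaft (axis 115 mm up) to the cream motor housing (135 x 120 x 172 mm high, y 85 to 205 mm). White base 150 x 395 x 12 mm. Aluminium drive hub, 52 mm diameter, y 40 to 85 mm, locked by the gears. Bearing post y -170 to -146 mm, 142 mm high.
- drum: Empty tube drum and its shaft. Origin on the axis at the rotator's y = 0, y along the shaft, z out of the flat and through the red rod. Discs 150 mm diameter at y -125 to -117 and 6 to 14 mm; between them 4 tie rods (10 mm diameter, 55 mm from the axis, 90 degrees apart, 1 red, 3 steel). Turns about y with 0.12 N m of drag, stays where it is left.
- red_rod (a point): Middle of the red tie rod, on its axis, 55 mm from the shaft's axis; the point's axes are those of the drum. The red rod is on the flat's side: when it is straight above the shaft, the flat faces straight up. It starts leaning 0.5 to 1.15 rad to the rotator's +x side.
- drum_axis (a point): Point on the shaft's axis beneath the middle of the tie rods, 115 mm above the bench. Its axes are those of the rotator.
- shaft_flat (a point): Middle of the bright flat where it shows between the hub and the drum's disc, 11.9 mm from the shaft axis, 8 mm wide, ground 0.6 mm deep into the 25 mm shaft; its z axis points out of the flat (straight up when the flat faces the setscrew).
- setscrew: M10 socket-head setscrew, upright in the hub's groove: dark head 16 mm diameter. Clockwise tightens. Drag about 0.2 N m (thread lock). It bottoms on the flat after 2.7 to 3.5 rad, on the round shaft after 0.2 to 1; D rad further the torque is 0.2 + 0.55 D^2 N m. Snug 0.3 to 0.6 N m (D 0.4 to 0.85; clamp 35 to 170 N, which it holds); 0.65 (190 N) is too much. Frame fixed, 127 mm up on its axis.
- screw_mouth (a point): Centre of the mouth of the setscrew's hexagon socket, 145 mm above the bench, at the rotator's y = 62.5 mm; it does not sink visibly. Socket 8.6 mm across flats, 14 mm deep. How the hexagon is turned is not given and differs each time: turn the key under light pressure until it drops in. Off centre, the bevelled tip is pushed sideways towards the centre.
- key8: Blue 8 mm hex key, screwdriver style, 110 g. Origin at the tip, z to the handle. Blade 75 mm long, 8 mm across flats (two flats face its +x and -x), tip bevelled over 6 mm; round handle 28 mm diameter, from 75 to 155 mm above the tip. Hangs in its hole by the handle's shoulder. In the socket it has 0.2 rad of play each way; let go there it leans several degrees.
- key8_grip (a point): Centre of the blue key's handle, on its axis, 115 mm above the tip.
- key6_grip (a point): Centre of the yellow-handled 6 mm hex key's handle (same handle and blade length); bystander.
- key5_grip (a point): Centre of the green-handled 5 mm hex key's handle (same handle and blade length); bystander.
- stand: Wooden key stand, fixed, 56 x 186 x 85 mm high; origin at the centre of its underside, y along its length. Three square 15 mm holes, 60 mm apart along y, go right through; each holds one key upright, the handle's shoulder on the stand's top, the tip 10 mm above the bench. Which key is in which hole varies.
- rack: Loose green tube rack 75 x 140 x 45 mm with three orange-capped tubes (95 mm high); bystander. Origin at the centre of its underside.
- beaker: Loose glass beaker 66 mm diameter, 85 mm high; bystander. Origin at the centre of its underside.
Not all that is in view belongs to the job. There is more than one size of the key8; the job needs the largest.

How it is judged:
On the way, in this order (a step that is already met when the one before it is completed fails the run):
1. the drum is turned so that the shaft's flat faces straight up, within 0.15 rad, with the setscrew still loose (angle between shaft_flat's own z axis and vertical below 0.15 rad and contact force between setscrew and drum below 20 N), for 0.3 s.
2. the setscrew is tightened onto the flat to a clamp force above 35 N (about 0.3 N m) with the blue key in its socket (contact force between setscrew and drum above 35 N and angle between shaft_flat's own z axis and vertical below 0.1 rad and horizontal distance between key8 and screw_mouth below 0.004 m), for 0.2 s.
At the end, for the whole second after the job is handed in: The shaft's flat faces straight up within 0.1 rad; the setscrew presses on it with more than 35 N (about 0.3 N m of tightening); the blue key stands at rest in the stand hole it came from, its handle within 12 mm of where it started and upright within 0.1 rad; the drum is at rest (angle between each of shaft_flat, key8's own z axis and vertical below 0.1 rad and contact force between setscrew and drum above 35 N and distance of key8_grip from where it was at the start of the episode below 0.012 m and linear speed of each of key8, drum below 0.02 m/s); the robot touches nothing.
It fails at once if the setscrew is overtightened: its clamp force on the shaft exceeds 190 N (about 0.65 N m) (contact force between setscrew and drum above 190 N).
It fails at once if the fingers touch the setscrew (it is turned with the key only) (contact force between the fingers and setscrew above 1 N).
It fails at once if another key is moved by more than 15 mm (distance of any of key6_grip, key5_grip from where it was at the start of the episode above 0.015 m).
It fails at once if the tube rack or the beaker is moved by more than 20 mm or tipped (distance of any of rack, beaker from where it was at the start of the episode above 0.02 m or angle between any of rack, beaker's own z axis and vertical above 0.2 rad).
It also fails if it takes over 72 s, if anything falls off the work surface, if the arm or the gripper's body presses on something with over 40 N, if the wrist force passes 120 N, or if a joint passes its speed limit or range.

## Working session

There is one attempt and no reset: what is moved stays moved. The work goes in short steps, Python scripts to look and compute and a tool call to move; the robot and the scene stay as the last step left them, time stands still between calls to the robot, and variables do not carry over. Pictures are saved under pics/ and viewed, about 8 in all and at most 12, crops included, and the job is handed in when it is done.

Besides the shell and the picture viewer there is one more tool, called after ">>>" by a JSON object that holds its "api" and its "payload", one argument or row to a line. carry_out: Moves the arm, as the interface text tells. Its arguments: {"type":"object","properties":{"plan":{"type":"array"},"grip_force":{"type":"number"}},"required":["plan"]}

```bash
ls; mkdir -p pics
cat > h.py <<'E'
from workcell import *
import numpy as np, cv2
from scipy.spatial.transform import Rotation as R
def rot(q): return R.from_quat([q[1],q[2],q[3],q[0]]).as_matrix()
def pos(p,uv,d=None):
    u,v=uv; z=d if d else p["range_z"][int(round(v)),int(round(u))]
    K=p["mtx"]; c=np.array([(u-K[0,2])/K[0,0]*z,-(v-K[1,2])/K[1,1]*z,-z])
    return np.array(p["eye"])+rot(p["orientation"])@c
def proj(p,X):
    c=rot(p["orientation"]).T@(np.array(X)-np.array(p["eye"])); K=p["mtx"]
    return np.array([K[0,0]*c[0]/-c[2]+K[0,2],K[1,1]*-c[1]/-c[2]+K[1,2]])
def onplane(p,uv,h):
    a=pos(p,uv,1.0); e=np.array(p["eye"]); return e+(a-e)*(h-e[2])/(a[2]-e[2])
def save(p,n): cv2.imwrite("pics/"+n+".png",cv2.cvtColor(p["color"],cv2.COLOR_RGB2BGR))
E
python3 - <<'E'
from h import *
np.set_printoptions(precision=4,suppress=True)
print(read_state())
for c in ("side","top"):
    p=capture(c); save(p,c+"0"); print(c,{k:p[k] for k in p if k not in("color","range_z")})
    for t in "rotator red_rod drum_axis shaft_flat screw_mouth key8 key8_grip key6_grip key5_grip stand rack beaker".split():
        for r in tip_of(t,p)[:2]:
            uv=r["location"]; print(t,np.array(uv),round(r["conf"],2),pos(p,uv))
E
```

```text
pics
{'time': 0.0, 'qpos': array([-1.3303,  0.2913, -0.1541,  1.1267, -0.    ,  1.4315]), 'dq': array([ 0.003 ,  0.0012, -0.0001,  0.0005,  0.0016,  0.    ]), 'tau': array([ -0.0008, -53.7148,  33.1374,   0.016 ,  -0.0003,  -0.    ]), 'eef_pos': array([ 0.1945, -0.4872,  0.2307]), 'tool_rot': array([-0.0007,  0.982 ,  0.1888, -0.    ]), 'ft_force': array([-0.3442, -0.1312, -0.1338]), 'ft_torque': array([ 0.0052, -0.0391,  0.04  ]), 'gripper_width': 1.0007138907361608}
side {'mtx': array([[388.5433,   0.    , 318.9128],
       [  0.    , 388.5433, 198.0451],
       [  0.    ,   0.    ,   1.    ]]), 'eye': array([ 0.2529, -0.4972,  0.6698]), 'orientation': array([ 0.8943,  0.3693, -0.0988, -0.2327]), 'shot': 1}
rotator [291.  192.3] 0.72 [0.4987 0.0595 0.0805]
red_rod [317.1 149. ] 0.66 [0.5794 0.0881 0.149 ]
drum_axis [306.9 168.7] 0.68 [0.5426 0.0668 0.1242]
shaft_flat [285.7 145.6] 0.83 [0.529  0.1407 0.1416]
shaft_flat [407.7 361.9] 0.3 [ 0.4607 -0.3725  0.152 ]
screw_mouth [272.5 134.1] 0.62 [0.5012 0.1425 0.1811]
key8 [398.2 304. ] 0.75 [ 0.4972 -0.3019  0.1622]
key8 [414.9 327.4
[... 891 characters left out ...]
553  0.0057]
shaft_flat [224.2 181.9] 0.7 [0.5358 0.1646 0.1231]
shaft_flat [206.5 188.2] 0.43 [0.5198 0.1995 0.1318]
screw_mouth [209.1 190.7] 0.66 [0.5135 0.1919 0.139 ]
key8 [431.3 178.5] 0.71 [ 0.5792 -0.3114 -0.0023]
key8 [406.6 175.3] 0.57 [ 0.5847 -0.2505  0.0021]
key8_grip [461.4 162.2] 0.77 [ 0.6169 -0.3787  0.0179]
key8_grip [415.9 202. ] 0.64 [ 0.497  -0.2361  0.1658]
key6_grip [448.5 212.3] 0.72 [ 0.4776 -0.3018  0.1664]
key5_grip [471.5 214.5] 0.7 [ 0.4749 -0.3498  0.1619]
key5_grip [431.8 215.4] 0.45 [ 0.4795 -0.2893  0.0841]
stand [429.5 218.5] 0.73 [ 0.4724 -0.2838  0.0853]
beaker [369.1 264.1] 0.63 [ 0.3693 -0.161   0.0072]
beaker [472.4 217.2] 0.43 [ 0.4698 -0.3529  0.1578]
```

View pics/side0.png

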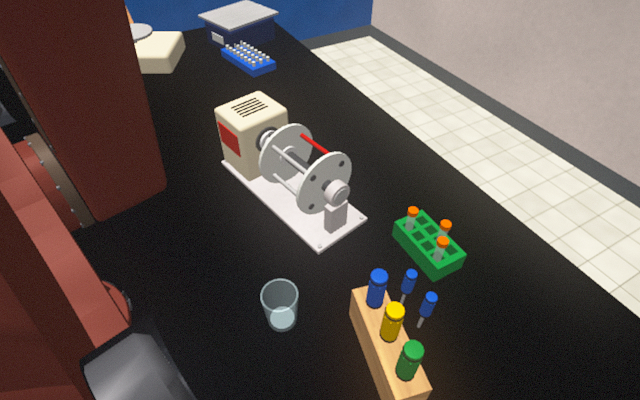

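View pics/top0.png

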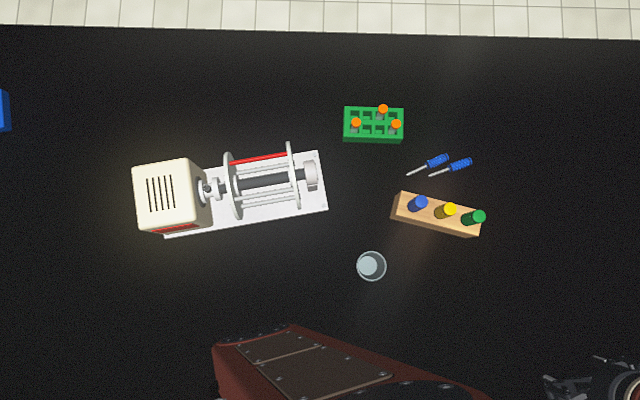

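```bash
cat >> h.py <<'E'
def cloud(p):
    z=p["range_z"]; K=p["mtx"]; v,u=np.mgrid[:z.shape[0],:z.shape[1]]
    c=np.stack([(u-K[0,2])/K[0,0]*z,-(v-K[1,2])/K[1,1]*z,-z],-1)
    X=c@rot(p["orientation"]).T+np.array(p["eye"]); X[z==0]=np.nan; return X
E
cat > m.py <<'E'
from h import *
np.set_printoptions(precision=4,suppress=True)
def rect(P): 
    r=cv2.minAreaRect((P[:,:2]*1000).astype(np.float32)); b=cv2.boxPoints(r); return r,b
for c in ("top","side"):
    p=capture(c); X=cloud(p); C=p["color"].astype(int); x,y,z=X[...,0],X[...,1],X[...,2]
    hs=(abs(z-.172)<.006)&(y>.15)&(y<.5)&(x>.3)&(x<.7)
    print(c,"housing",hs.sum(),rect(X[hs]), np.median(z[hs]))
    bs=(abs(z-.012)<.005)&(x>.35)&(x<.7)&(y>-.15)&(y<.4)&(C.min(-1)>110)
    print("base",bs.sum(),rect(X[bs]))
    st=(abs(z-.085)<.005)&(x>.35)&(x<.6)&(y>-.42)&(y<-.15)
    print("stand",st.sum(),rect(X[st]))
    for n,m in (("blue",(C[...,2]>C[...,0]+60)&(C[...,2]>C[...,1]+40)),("yel",(C[...,0]>C[...,2]+100)&(C[...,1]>C[...,2]+80)),("green",(C[...,1]>C[...,0]+50))):
        k=m&(z>.158)&(z<.172)&(x<.55)&(y<-.15)&(x>.3); print(n,k.sum(),np.nanmean(X[k],0), rect(X[k])[0] if k.sum()>5 else 0)
    red=(C[...,0]>C[...,1]+90)&(C[...,0]>C[...,2]+90)&(z>.1)&(y<.2)&(y>0)&(x>.45)&(x<.7)
    P=X[red]; print("red",red.sum(),P.mean(0),np.linalg.svd(P-P.mean(0),full_matrices=False)[2][0],P.min(0),P.max(0))
    im=cv2.cvtColor(p["color"],cv2.COLOR_RGB2BGR)
    cr=im[140:245,125:335] if c=="top" else im[85:255,210:380]
    cv2.imwrite("pics/c_%s.png"%c,cv2.resize(cr,None,fx=3.6,fy=3.6 if c=="top" else 3.5,interpolation=cv2.INTER_CUBIC))
E
python3 m.py
```

```text
top housing 3737 (((510.1806335449219, 238.21075439453125), (133.85035705566406, 197.81959533691406), 11.410221099853516), array([[425.0106, 321.9257],
       [464.1457, 128.0159],
       [595.3506, 154.4958],
       [556.2156, 348.4056]], dtype=float32)) 0.1714773254794213
base 4043 (((518.7974853515625, 71.4503173828125), (474.1228332519531, 269.3845520019531), 82.02879333496094), array([[ 352.532 , -144.6421],
       [ 619.3138, -181.9991],
       [ 685.063 ,  287.5427],
       [ 418.2812,  324.8997]], dtype=float32))
stand 1408 (((466.71405029296875, -259.6402893066406), (153.290283203125, 255.0724639892578), 23.111328125), array([[ 346.1598, -172.4243],
       [ 446.2805, -407.0256],
       [ 587.2683, -346.8563],
       [ 487.1476, -112.2549]], dtype=float32))
blue 138 [ 0.4994 -0.2465  0.1643] ((499.05303955078125, -247.02601623535156), (26.321943283081055, 24.33428192138672), 4.2362470626831055)
yel 139 [ 0.4861 -0.3052  0.1646] ((486.1031188964844, -305.03082275390625), (25.549453735351562, 25.63209342956543), 47.34688949584961)
green 152 [ 0.4732 -0.3594  0.1641] ((482.9582
[... 790 characters left out ...]
5, 271.0332336425781), 23.487071990966797), array([[ 345.142 , -172.4003],
       [ 453.1602, -420.9785],
       [ 584.5547, -363.8818],
       [ 476.5366, -115.3036]], dtype=float32))
blue 218 [ 0.4995 -0.25    0.1638] ((499.6418151855469, -248.95907592773438), (25.676708221435547, 25.328001022338867), 86.24189758300781)
yel 264 [ 0.4858 -0.3081  0.1638] ((486.2331848144531, -307.5472106933594), (25.912668228149414, 25.796417236328125), 84.0716552734375)
green 486 [ 0.4832 -0.3224  0.1641] ((487.0000915527344, -307.381103515625), (145.45201110839844, 26.539615631103516), 76.44769287109375)
red 115 [0.5794 0.1055 0.1534] [ 0.1553 -0.9872  0.0367] [0.5681 0.0626 0.1307] [0.5945 0.1538 0.1564]
```

View pics/c_top.png

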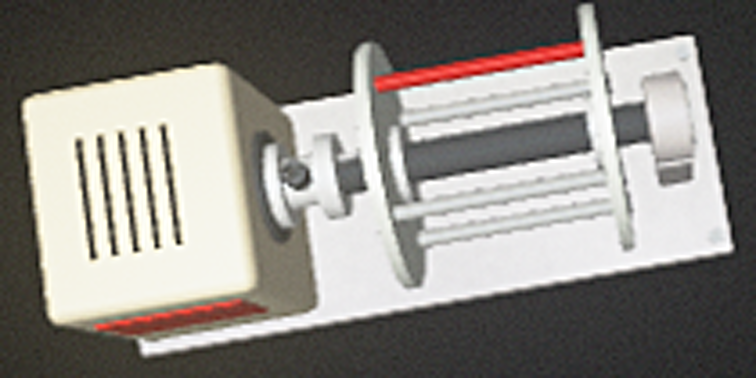

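```bash
cat > m2.py <<'E'
from h import *
np.set_printoptions(precision=4,suppress=True)
for c in ("top","side"):
    p=capture(c); X=cloud(p); C=p["color"].astype(int); x,y,z=X[...,0],X[...,1],X[...,2]
    hs=(abs(z-.172)<.006)&(y>.203)&(y<.5)&(x>.3)&(x<.7)&(C.min(-1)>60)
    # housing
    _,lab,stt,_=cv2.connectedComponentsWithStats(hs.astype(np.uint8)); k=1+np.argmax(stt[1:,4])
    r=cv2.minAreaRect((X[lab==k][:,:2]*1000).astype(np.float32)); print(c,"housing",r)
    for h in (.139,.142,.145,.148):
      q=(abs(z-h)<.0016)&(y>.17)&(y<.215)&(x>.49)&(x<.55); print(h,q.sum(),X[q].mean(0) if q.any() else 0)
    q=(z>.142)&(z<.149)&(abs(x-.519)<.02)&(abs(y-.1955)<.02); print("screw",q.sum(),X[q].mean(0),X[q].min(0),X[q].max(0))
    red=(C[...,0]>C[...,1]+90)&(C[...,0]>C[...,2]+90)&(z>.1)&(y<.2)&(y>0)&(x>.45)&(x<.7)
    P=X[red]; print("red", np.percentile(P[:,2],[50,95]))
    print(proj(p,[.5188,.1955,.145]),[ (round(t["conf"],2),onplane(p,t["location"],.145)) for t in tip_of("screw_mouth",p)],[ (t["conf"],t["rect"]) for t in trace("setscrew",p)])
    for t in trace("setscrew",p)[:1]:
        v,u=np.nonzero(t["region"]); print(len(u),onplane(p,(u.mean(),v.mean()),.143))
E
python3 m2.py
```

```text
top housing ((502.627685546875, 276.52587890625), (134.19813537597656, 118.8133544921875), 11.446624755859375)
0.139 80 [0.5166 0.1939 0.1389]
0.142 61 [0.5162 0.1976 0.1419]
0.145 39 [0.5136 0.2009 0.1446]
0.148 12 [0.5086 0.2117 0.1477]
screw 60 [0.5162 0.2009 0.1445] [0.5009 0.1767 0.1421] [0.5273 0.2154 0.1489]
red [0.1549 0.1583]
[206.8248 187.6764] [(0.82, array([0.5162, 0.1891, 0.145 ])), (0.3, array([ 0.4789, -0.3079,  0.145 ]))] [(0.55, [204.1, 185.8, 9.3, 6.7]), (0.23, [406.0, 195.2, 22.4, 17.5])]
46 [0.5187 0.1948 0.143 ]
side housing ((501.6500244140625, 275.24090576171875), (133.23489379882812, 120.9228515625), 11.503523826599121)
0.139 28 [0.5076 0.209  0.1391]
0.142 22 [0.5108 0.2073 0.1421]
0.145 26 [0.5102 0.2072 0.1446]
0.148 8 [0.5078 0.2132 0.1479]
screw 37 [0.5126 0.208  0.1448] [0.499  0.1899 0.1421] [0.5248 0.2154 0.1489]
red [0.1541 0.156 ]
[271.1495 132.9072] [(0.91, array([0.5126, 0.1827, 0.145 ])), (0.18, array([ 0.4382, -0.3477,  0.145 ]))] [(0.24, [392.5, 208.2, 73.5, 76.1])]
3170 [ 0.6215 -0.2275  0.143 ]
```

```bash
cat >> h.py <<'E'
import json
def plan(target,dyaw,n,grip):
    """rows to world target, turning dyaw deg (world, ccw) overall, n rows"""
    s=read_state(); T=rot(s["tool_rot"]); d=(np.array(target)-s["eef_pos"])/n*100
    w=-dyaw/n; rows=[]
    for i in range(n):
        rows.append([[round(float(a),2) for a in T.T@d],[0,0,round(w,2)],grip]); T=T@R.from_euler('z',w,degrees=True).as_matrix()
    y=T[:,1]; print("end yaw",np.degrees(np.arctan2(y[1],y[0]))); print(json.dumps(rows))
E
python3 -c "
from h import *
s=read_state();print(s['eef_pos'],s['time'])
plan([.583,.088,.24],79.7,19,.5)"
```

```text
[ 0.19464899 -0.48759202  0.23131427] 1.8
end yaw 11.459807861355051
[[[3.02, -2.06, -0.05], [0, 0, -4.19], 0.5], [[3.16, -1.83, -0.05], [0, 0, -4.19], 0.5], [[3.29, -1.59, -0.05], [0, 0, -4.19], 0.5], [[3.4, -1.35, -0.05], [0, 0, -4.19], 0.5], [[3.49, -1.1, -0.05], [0, 0, -4.19], 0.5], [[3.56, -0.84, -0.05], [0, 0, -4.19], 0.5], [[3.61, -0.58, -0.05], [0, 0, -4.19], 0.5], [[3.64, -0.31, -0.05], [0, 0, -4.19], 0.5], [[3.65, -0.04, -0.05], [0, 0, -4.19], 0.5], [[3.65, 0.22, -0.05], [0, 0, -4.19], 0.5], [[3.62, 0.49, -0.05], [0, 0, -4.19], 0.5], [[3.58, 0.75, -0.05], [0, 0, -4.19], 0.5], [[3.51, 1.01, -0.05], [0, 0, -4.19], 0.5], [[3.43, 1.27, -0.05], [0, 0, -4.19], 0.5], [[3.33, 1.52, -0.05], [0, 0, -4.19], 0.5], [[3.21, 1.75, -0.05], [0, 0, -4.19], 0.5], [[3.07, 1.98, -0.05], [0, 0, -4.19], 0.5], [[2.92, 2.2, -0.05], [0, 0, -4.19], 0.5], [[2.75, 2.41, -0.05], [0, 0, -4.19], 0.5]]
```

>>> {"api": "carry_out", "payload": {
  "plan": [
    [[3.0, -2.0, 0], [0, 0, -4.2], 0.5],
    [[3.2, -1.8, 0], [0, 0, -4.2], 0.5],
    [[3.3, -1.6, 0], [0, 0, -4.2], 0.5],
    [[3.4, -1.4, 0], [0, 0, -4.2], 0.5],
    [[3.5, -1.1, 0], [0, 0, -4.2], 0.5],
    [[3.6, -0.8, 0], [0, 0, -4.2], 0.5],
    [[3.6, -0.6, 0], [0, 0, -4.2], 0.5],
    [[3.6, -0.3, 0], [0, 0, -4.2], 0.5],
    [[3.6, 0, 0], [0, 0, -4.2], 0.5],
    [[3.6, 0.2, 0], [0, 0, -4.2], 0.5]
  ]
}}

```text
time: 2.8
eef_pos: [0.3997, -0.1846, 0.2315]
tool_rot: [0.0, 0.848, 0.529, 0.0]
ft_force: [0.7, 0.3, -0.0]
gripper_width: 0.495
```

>>> {"api": "carry_out", "payload": {
  "plan": [
    [[3.6, 0.5, 0], [0, 0, -4.2], 0.5],
    [[3.6, 0.7, 0], [0, 0, -4.2], 0.5],
    [[3.5, 1.0, 0], [0, 0, -4.2], 0.5],
    [[3.4, 1.3, 0], [0, 0, -4.2], 0.5],
    [[3.3, 1.5, 0], [0, 0, -4.2], 0.5],
    [[3.2, 1.8, 0], [0, 0, -4.2], 0.5],
    [[3.1, 2.0, 0], [0, 0, -4.2], 0.5],
    [[2.9, 2.2, 0], [0, 0, -4.2], 0.5],
    [[2.5, 2.2, 0], [0, 0, -4.1], 0.5],
    [[0, 0, 0], [0, 0, 0], 0.5]
  ]
}}

```text
time: 3.8
eef_pos: [0.5825, 0.087, 0.2308]
tool_rot: [-0.0, 0.631, 0.776, 0.001]
ft_force: [0.3, -0.9, -0.8]
gripper_width: 0.5
```

```bash
python3 -c "
from h import *
s=read_state();print(s['eef_pos'],s['time'],s['qpos'],s['gripper_width'])
plan([.583,.088,.138],0,5,.5)"
```

```text
[0.58245567 0.08702642 0.23076448] 3.8 [2.37136646e-02 4.13126210e-01 2.46649328e-02 1.18171994e+00
 8.98430938e-04 1.38904599e+00] 0.4998650637262988
end yaw 11.772219178934785
[[[0.02, 0.01, 1.86], [0, 0, 0.0], 0.5], [[0.02, 0.01, 1.86], [0, 0, 0.0], 0.5], [[0.02, 0.01, 1.86], [0, 0, 0.0], 0.5], [[0.02, 0.01, 1.86], [0, 0, 0.0], 0.5], [[0.02, 0.01, 1.86], [0, 0, 0.0], 0.5]]
```

>>> {"api": "carry_out", "payload": {
  "plan": [
    [[0, 0, 2], [0, 0, 0], 0.5],
    [[0, 0, 2.5], [0, 0, 0], 0.5],
    [[0, 0, 2.5], [0, 0, 0], 0.5],
    [[0, 0, 2.2], [0, 0, 0], 0.5],
    [[0, 0, 0], [0, 0, 0], 0.7],
    [[0, 0, 0], [0, 0, 0], 0.9],
    [[0, 0, 0], [0, 0, 0], 1],
    [[0, 0, 0], [0, 0, 0], 1],
    [[0, 0, 0], [0, 0, 0], 1]
  ],
  "grip_force": 25
}}

```text
time: 4.7
eef_pos: [0.583, 0.084, 0.1414]
tool_rot: [0.002, 0.633, 0.774, 0.002]
ft_force: [5.6, 0.7, 3.9]
gripper_width: 0.104
```

>>> {"api": "carry_out", "payload": {
  "plan": [
    [[0, -0.37, -0.4], [0, 0, 0], 1],
    [[0, -0.37, -0.33], [0, 0, 0], 1],
    [[0, -0.45, -0.32], [0, 0, 0], 1],
    [[0, -0.47, -0.28], [0, 0, 0], 1],
    [[0, -0.45, -0.21], [0, 0, 0], 1],
    [[0, -0.52, -0.18], [0, 0, 0], 1],
    [[0, -0.53, -0.13], [0, 0, 0], 1],
    [[0, -0.49, -0.07], [0, 0, 0], 1],
    [[0, -0.55, -0.03], [0, 0, 0], 1],
    [[0, 0, 0], [0, 0, 0], 1]
  ]
}}

```text
time: 5.7
eef_pos: [0.5411, 0.0754, 0.1612]
tool_rot: [0.002, 0.633, 0.774, 0.001]
ft_force: [0.4, -0.9, 10.5]
gripper_width: 0.102
```

```bash
cat > red.py <<'E'
from h import *
np.set_printoptions(precision=4,suppress=True)
s=read_state();print(s['eef_pos'],s['time'],s['ft_force'])
ex=np.array([.9801,.1988]);o=np.array([.5309,.1338])
print("tcp local x",(s['eef_pos'][:2]-o)@ex)
for c in ("top","side"):
    p=capture(c); X=cloud(p); C=p["color"].astype(int); x,y,z=X[...,0],X[...,1],X[...,2]
    red=(C[...,0]>C[...,1]+90)&(C[...,0]>C[...,2]+90)&(z>.1)&(y<.2)&(y>0)&(x>.45)&(x<.7)
    P=X[red]; print(c,len(P),np.median((P[:,:2]-o)@ex),P.mean(0))
    # ridge: pixel centre line cast to z=.17
    v,u=np.nonzero(red); Q=np.array([onplane(p,(a,b),.172)[:2] for a,b in zip(u,v)]); print(" x at .172",np.mean((Q-o)@ex))
    cv2.imwrite("pics/d_%s.png"%c,cv2.resize(cv2.cvtColor(p["color"],cv2.COLOR_RGB2BGR)[85:255,130:400],None,fx=2.9,fy=2.9,interpolation=cv2.INTER_CUBIC))
E
python3 red.py
```

```text
[0.5411 0.0754 0.1612] 5.7 [ 0.393  -0.9349 10.5363]
tcp local x -0.001595693338265248
top 69 -0.0033583157798107166 [0.5459 0.0391 0.1786]
 x at .172 -0.0027462715360728513
side 48 -0.003412748565746114 [0.545  0.05   0.1728]
 x at .172 -0.00220181103844455
```

>>> {"api": "carry_out", "payload": {
  "plan": [
    [[0, 0.2, 0], [0, 0, 0], 1],
    [[0, 0, 0], [0, 0, 0], 1],
    [[0, 0, 0], [0, 0, 0], 1],
    [[0, 0, 0], [0, 0, 0], 0.8],
    [[0, 0, 0], [0, 0, 0], 0.6],
    [[0, 0, 0], [0, 0, 0], 0.5],
    [[0, 0, -2], [0, 0, 0], 0.5],
    [[0, 0, -4], [0, 0, 0], 0.5],
    [[0, 0, -4], [0, 0, 0], 0.5],
    [[-3, 0, -1], [0, 0, 0], 0.5]
  ]
}}

```text
time: 6.8
eef_pos: [0.5487, 0.0484, 0.2731]
tool_rot: [0.002, 0.632, 0.775, 0.002]
ft_force: [-0.2, -0.5, 0.3]
gripper_width: 0.498
```

>>> {"api": "carry_out", "payload": {
  "plan": [
    [[-5, 0, 0], [0, 0, -8], 0.5],
    [[-4.9, -0.6, 0], [0, 0, -8], 0.5]
  ]
}}

```text
time: 7.0
eef_pos: [0.5679, -0.0497, 0.2695]
tool_rot: [0.0, 0.518, 0.855, 0.0]
ft_force: [1.1, -0.3, -0.1]
gripper_width: 0.5
```

```bash
python3 red.py; python3 -c "
from h import *
s=read_state(); print(s['qpos'])"
```

```text
[ 0.5679 -0.0497  0.2695] 7.0 [ 1.1271 -0.2636 -0.0553]
tcp local x -0.0001730260383636171
top 0 nan [nan nan nan]
[-0.22555114  0.36435198  0.05040188  1.25511461 -0.00341481  0.85315136]
  return _methods._mean(a, axis=axis, dtype=dtype,
  ret = ret.dtype.type(ret / rcount)
red.py:9: RuntimeWarning: Mean of empty slice.
  P=X[red]; print(c,len(P),np.median((P[:,:2]-o)@ex),P.mean(0))
  ret = um.true_divide(
Traceback (most recent call last):
  File "red.py", line 11, in <module>
    v,u=np.nonzero(red); Q=np.array([onplane(p,(a,b),.172)[:2] for a,b in zip(u,v)]); print(" x at .172",np.mean((Q-o)@ex))
                                                                                                                  ~^~
ValueError: operands could not be broadcast together with shapes (0,) (2,)
```

View pics/d_top.png

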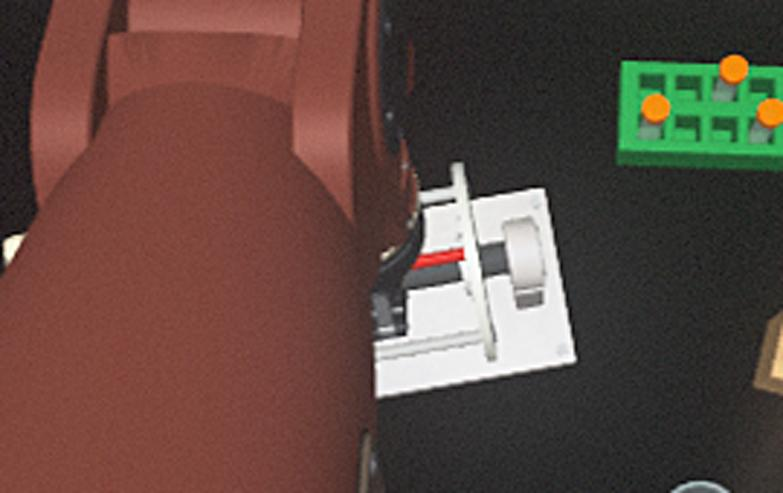

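```bash
python3 -c "
from h import *
s=read_state()
y=rot(s['tool_rot'])[:,1]; y0=np.degrees(np.arctan2(y[1],y[0])); print(y0)
plan([.4993,-.248,.22],225.6-y0,24,.5)"
```

```text
28.19463015503729
end yaw -134.40008748115483
[[[-0.56, -0.63, 0.21], [0, 0, -8.23], 0.5], [[-0.47, -0.71, 0.21], [0, 0, -8.23], 0.5], [[-0.36, -0.77, 0.21], [0, 0, -8.23], 0.5], [[-0.25, -0.81, 0.21], [0, 0, -8.23], 0.5], [[-0.13, -0.84, 0.21], [0, 0, -8.23], 0.5], [[-0.01, -0.85, 0.21], [0, 0, -8.23], 0.5], [[0.11, -0.84, 0.21], [0, 0, -8.23], 0.5], [[0.23, -0.81, 0.21], [0, 0, -8.23], 0.5], [[0.35, -0.77, 0.21], [0, 0, -8.23], 0.5], [[0.45, -0.72, 0.21], [0, 0, -8.23], 0.5], [[0.55, -0.64, 0.21], [0, 0, -8.23], 0.5], [[0.64, -0.56, 0.21], [0, 0, -8.23], 0.5], [[0.71, -0.46, 0.21], [0, 0, -8.23], 0.5], [[0.77, -0.35, 0.21], [0, 0, -8.23], 0.5], [[0.81, -0.24, 0.21], [0, 0, -8.23], 0.5], [[0.84, -0.12, 0.21], [0, 0, -8.23], 0.5], [[0.85, -0.0, 0.21], [0, 0, -8.23], 0.5], [[0.84, 0.12, 0.21], [0, 0, -8.23], 0.5], [[0.81, 0.24, 0.21], [0, 0, -8.23], 0.5], [[0.77, 0.35, 0.21], [0, 0, -8.23], 0.5], [[0.71, 0.46, 0.21], [0, 0, -8.23], 0.5], [[0.64, 0.56, 0.21], [0, 0, -8.23], 0.5], [[0.55, 0.64, 0.21], [0, 0, -8.23], 0.5], [[0.46, 0.71, 0.21], [0, 0, -8.23], 0.5]]
```

>>> {"api": "carry_out", "payload": {
  "plan": [
    [[-0.6, -0.6, 0], [0, 0, -8.2], 0.5],
    [[-0.5, -0.7, 0], [0, 0, -8.2], 0.5],
    [[-0.4, -0.8, 0], [0, 0, -8.2], 0.5],
    [[-0.2, -0.8, 0], [0, 0, -8.2], 0.5],
    [[-0.1, -0.8, 0], [0, 0, -8.2], 0.5],
    [[0, -0.8, 0], [0, 0, -8.2], 0.5],
    [[0.1, -0.8, 0], [0, 0, -8.2], 0.5],
    [[0.2, -0.8, 0], [0, 0, -8.2], 0.5],
    [[0.4, -0.8, 0], [0, 0, -8.2], 0.5],
    [[0.5, -0.7, 0], [0, 0, -8.2], 0.5]
  ]
}}

```text
time: 8.05
eef_pos: [0.5365, -0.1273, 0.2686]
tool_rot: [-0.0, -0.169, 0.986, 0.0]
ft_force: [-0.5, -0.0, 0.5]
gripper_width: 0.502
```

>>> {"api": "carry_out", "payload": {
  "plan": [
    [[0.6, -0.6, 0], [0, 0, -8.2], 0.5],
    [[0.6, -0.6, 0], [0, 0, -8.2], 0.5],
    [[0.7, -0.5, 0], [0, 0, -8.2], 0.5],
    [[0.8, -0.4, 0], [0, 0, -8.2], 0.5],
    [[0.8, -0.2, 0], [0, 0, -8.2], 0.5],
    [[0.8, -0.1, 0], [0, 0, -8.2], 0.5],
    [[0.8, 0, 0], [0, 0, -8.2], 0.5],
    [[0.8, 0.1, 0], [0, 0, -8.2], 0.5],
    [[0.8, 0.2, 0], [0, 0, -8.2], 0.5],
    [[0.8, 0.3, 0], [0, 0, -8.2], 0.5]
  ]
}}

```text
time: 9.05
eef_pos: [0.5069, -0.2054, 0.2686]
tool_rot: [0.0, 0.774, -0.633, -0.0]
ft_force: [0.7, -0.8, 0.5]
gripper_width: 0.501
```

```bash
python3 -c "
from h import *
s=read_state();print(s['eef_pos'],s['time'],np.degrees(s['qpos'][[0,5]]))
plan([.4993,-.248,.22],26,4,.5)"; sed -i 's/^    red=/    red=(y<.2)\&/' red.py; sed -i 's/("top","side")/("side","top")/' red.py; python3 red.py 2>&1 | head -9
```

```text
[ 0.50692974 -0.20540223  0.26857668] 9.05 [ -29.71224074 -131.1960162 ]
end yaw -142.5162105263407
[[[1.01, 0.4, 1.21], [0, 0, -6.5], 0.5], [[0.95, 0.51, 1.21], [0, 0, -6.5], 0.5], [[0.89, 0.61, 1.21], [0, 0, -6.5], 0.5], [[0.82, 0.71, 1.21], [0, 0, -6.5], 0.5]]
[ 0.5069 -0.2054  0.2686] 9.05 [ 0.7228 -0.7619  0.4921]
tcp local x -0.09092665390308341
side 163 -0.001810183843839345 [0.5427 0.0904 0.1679]
 x at .172 -0.00037052728544103723
top 239 -0.0011747983962900079 [0.5402 0.0826 0.1739]
 x at .172 -0.0006719395220926615
```

>>> {"api": "carry_out", "payload": {
  "plan": [
    [[1.01, 0.4, 1.2], [0, 0, -8], 0.5],
    [[0.92, 0.53, 1.2], [0, 0, -8], 0.5],
    [[0.84, 0.65, 1.2], [0, 0, -8], 0.5],
    [[0.74, 0.76, 1.2], [0, 0, -8], 0.5],
    [[0, 0, 0], [0, 0, 0], 0.5]
  ]
}}

```text
time: 9.65
eef_pos: [0.4986, -0.2472, 0.2192]
tool_rot: [-0.0, 0.917, -0.399, -0.001]
ft_force: [0.5, 0.1, -0.6]
gripper_width: 0.502
```

```bash
python3 -c "
from h import *
s=read_state();print(s['eef_pos'],s['time'],np.degrees(s['qpos'][[0,5]]))
plan([.4993,-.248,.106],0,6,.5)"
```

```text
[ 0.49855877 -0.24719765  0.21922251] 9.65 [ -33.89558733 -166.88195039]
end yaw -137.01355826222243
[[[0.02, -0.0, 1.89], [0, 0, 0.0], 0.5], [[0.02, -0.0, 1.89], [0, 0, 0.0], 0.5], [[0.02, -0.0, 1.89], [0, 0, 0.0], 0.5], [[0.02, -0.0, 1.89], [0, 0, 0.0], 0.5], [[0.02, -0.0, 1.89], [0, 0, 0.0], 0.5], [[0.02, -0.0, 1.89], [0, 0, 0.0], 0.5]]
```

>>> {"api": "carry_out", "payload": {
  "plan": [
    [[0.1, 0, 3], [0, 0, 0], 0.5],
    [[0, 0, 3], [0, 0, 0], 0.5],
    [[0, 0, 3], [0, 0, 0], 0.5],
    [[0, 0, 2.3], [0, 0, 0], 0.5],
    [[0, 0, 0], [0, 0, 0], 0.6],
    [[0, 0, 0], [0, 0, 0], 0.7],
    [[0, 0, 0], [0, 0, 0], 1],
    [[0, 0, 0], [0, 0, 0], 1],
    [[0, 0, 0], [0, 0, 0], 1]
  ],
  "grip_force": 80
}}

```text
time: 10.55
eef_pos: [0.5007, -0.2483, 0.1088]
tool_rot: [0.0, 0.917, -0.398, 0.001]
ft_force: [-0.3, 0.2, -0.7]
gripper_width: 0.308
```

>>> {"api": "carry_out", "payload": {
  "plan": [
    [[0, 0, -1], [0, 0, 0], 1],
    [[0, 0, -2], [0, 0, 0], 1],
    [[0, 0, -3], [0, 0, 0], 1],
    [[0, 0, -3], [0, 0, 0], 1],
    [[0, 0, -3], [0, 0, 0], 1],
    [[0, 0, -3], [0, 0, 0], 1],
    [[0, 0, -3], [0, 0, 0], 1],
    [[0, 0, -3], [0, 0, 0], 1],
    [[0, 0, -1], [0, 0, 0], 1],
    [[0, 0, 0], [0, 0, 0], 1]
  ]
}}

```text
time: 11.55
eef_pos: [0.5007, -0.2483, 0.3294]
tool_rot: [0.0, 0.918, -0.398, 0.001]
ft_force: [-0.4, 0.3, -2.2]
gripper_width: 0.307
```

```bash
cat > key.py <<'E'
from h import *
np.set_printoptions(precision=4,suppress=True)
s=read_state(); print(s['eef_pos'],s['time'],np.degrees(s['qpos'][[0,5]]),s['ft_force'],s['ft_torque'])
tip=s['eef_pos']-[0,0,.0988]
for c in ("side","top"):
    p=capture(c); e=proj(p,tip); C=p["color"]; print(c,"expected tip px",e,[(round(t["conf"],2),np.array(t["location"]),onplane(p,t["location"],tip[2])) for t in tip_of("key8",p)])
    u,v=int(e[0]),int(e[1]); cv2.imwrite("pics/k_%s.png"%c,cv2.resize(cv2.cvtColor(C,cv2.COLOR_RGB2BGR)[max(0,v-60):v+40,max(0,u-70):u+70],None,fx=4,fy=4,interpolation=cv2.INTER_CUBIC))
plan([.5185,.195,.33],0,12,1)
E
python3 key.py; python3 -c "
import cv2,numpy as np
a=cv2.imread('pics/k_side.png');b=cv2.imread('pics/k_top.png');h=min(len(a),len(b));c=np.hstack([a[:h],b[:h]])
cv2.imwrite('pics/k.png',cv2.resize(c,(800,int(h*800/c.shape[1]))))"
```

```text
[ 0.5007 -0.2483  0.3294] 11.55 [ -33.874  -167.0188] [-0.3851  0.2551 -2.1769] [ 0.0442 -0.0143  0.0124]
side expected tip px [384.1168 248.3714] [(0.95, array([388.2, 248.2]), array([ 0.506 , -0.2509,  0.2306])), (0.62, array([409.1, 301.9]), array([ 0.4782, -0.3326,  0.2306])), (0.61, array([422.4, 325.4]), array([ 0.4722, -0.3654,  0.2306])), (0.38, array([406.1, 364. ]), array([ 0.4261, -0.3925,  0.2306]))]
top expected tip px [429.9828 195.6571] [(0.63, array([407.8, 177.2]), array([ 0.5351, -0.2066,  0.2306])), (0.58, array([430.2, 195.5]), array([ 0.501 , -0.2488,  0.2306])), (0.44, array([429.7, 180.5]), array([ 0.5298, -0.2481,  0.2306]))]
end yaw -136.84557544959205
[[[-2.58, -2.64, -0.03], [0, 0, 0.0], 1], [[-2.58, -2.64, -0.03], [0, 0, 0.0], 1], [[-2.58, -2.64, -0.03], [0, 0, 0.0], 1], [[-2.58, -2.64, -0.03], [0, 0, 0.0], 1], [[-2.58, -2.64, -0.03], [0, 0, 0.0], 1], [[-2.58, -2.64, -0.03], [0, 0, 0.0], 1], [[-2.58, -2.64, -0.03], [0, 0, 0.0], 1], [[-2.58, -2.64, -0.03], [0, 0, 0.0], 1], [[-2.58, -2.64, -0.03], [0, 0, 0.0], 1], [[-2.58, -2.64, -0.03], [0, 0, 0.0], 1], [[-2.58, -2.64, -0.03], [0, 0, 0.0], 1], [[-2.58, -2.64, -0.03], [0, 0, 0.0], 1]]
```

View pics/k.png

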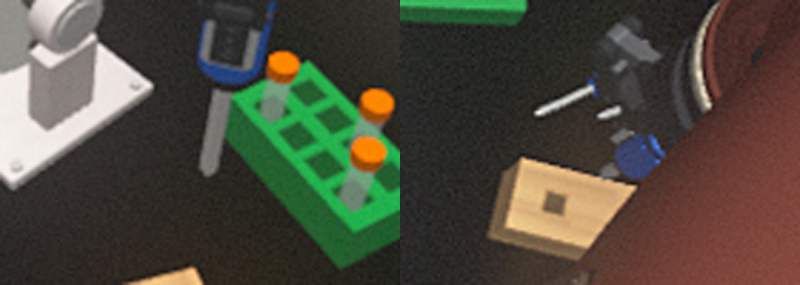

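>>> {"api": "carry_out", "payload": {
  "plan": [
    [[-2.6, -2.6, 0], [0, 0, 0], 1],
    [[-2.6, -2.6, 0], [0, 0, 0], 1],
    [[-2.6, -2.6, 0], [0, 0, 0], 1],
    [[-2.6, -2.6, 0], [0, 0, 0], 1],
    [[-2.6, -2.6, 0], [0, 0, 0], 1],
    [[-2.6, -2.6, 0], [0, 0, 0], 1],
    [[-2.6, -2.6, 0], [0, 0, 0], 1],
    [[-2.6, -2.6, 0], [0, 0, 0], 1],
    [[-2.6, -2.6, 0], [0, 0, 0], 1],
    [[-2.6, -2.6, 0], [0, 0, 0], 1]
  ]
}}

```text
time: 12.75
eef_pos: [0.5113, 0.121, 0.3266]
tool_rot: [0.0, 0.918, -0.398, -0.001]
ft_force: [0.2, -0.4, -1.2]
gripper_width: 0.313
```

>>> {"api": "carry_out", "payload": {
  "plan": [
    [[-2.6, -2.6, 0], [0, 0, 0], 1],
    [[-2.4, -3, 0], [0, 0, 0], 1],
    [[0, 0, 2], [0, 0, 0], 1],
    [[0, 0, 2], [0, 0, 0], 1],
    [[0, 0, 2], [0, 0, 0], 1],
    [[0, 0, 1.5], [0, 0, 0], 1],
    [[0, 0, 0], [0, 0, 0], 1]
  ]
}}

```text
time: 13.45
eef_pos: [0.5167, 0.1939, 0.2498]
tool_rot: [0.002, 0.918, -0.397, -0.002]
ft_force: [-0.9, 0.1, -1.0]
gripper_width: 0.311
```

```bash
cat > over.py <<'E'
from h import *
np.set_printoptions(precision=4,suppress=True)
s=read_state(); print(s['eef_pos'],s['time'],np.degrees(s['qpos'][[0,5]]),s['ft_force'],s['ft_torque'])
tip=s['eef_pos']-[0,0,.0988]; ims=[]
for c in ("side","top"):
    p=capture(c); e=proj(p,tip); m=proj(p,[.5185,.195,.145])
    print(c,"tip exp",e,"mouth exp",m,[(round(t["conf"],2),np.array(t["location"])) for n in("key8","screw_mouth") for t in tip_of(n,p)[:1]])
    C=cv2.cvtColor(p["color"],cv2.COLOR_RGB2BGR); u,v=int(m[0]),int(m[1]); cr=C[v-40:v+30,u-35:u+35]; print("crop origin",u-35,v-40)
    ims.append(cv2.resize(cr,(400,400),interpolation=cv2.INTER_CUBIC))
cv2.imwrite("pics/over.png",np.hstack(ims)); plan([.5185,.195,.254],0,1,1)
E
python3 over.py
```

```text
[0.5167 0.1939 0.2498] 13.45 [  12.9809 -120.1793] [-0.9462  0.1169 -1.0313] [-0.0011  0.053   0.0158]
side tip exp [270.3931 131.364 ] mouth exp [271.1199 133.0572] [(0.86, array([407.3, 301.5])), (0.84, array([273.1, 134.7]))]
crop origin 236 93
top tip exp [206.8243 188.2019] mouth exp [207.0552 187.8242] [(0.68, array([428.8, 177.8])), (0.71, array([205.3, 188.9]))]
crop origin 172 147
end yaw -136.8453704171133
[[[-0.08, 0.0, -0.04], [0, 0, 0.0], 1]]
```

View pics/over.png

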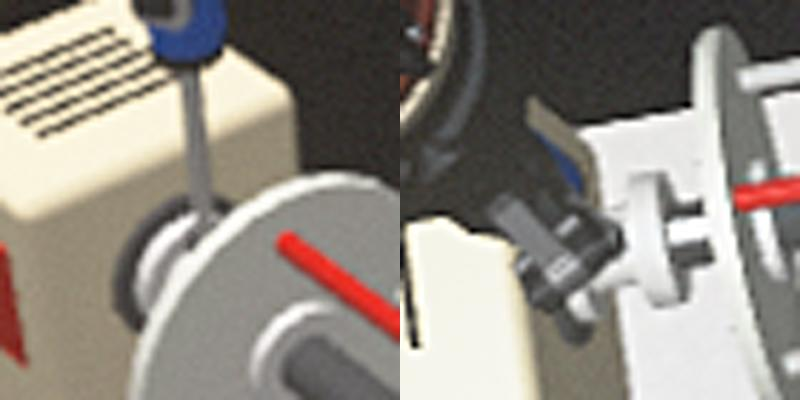

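>>> {"api": "carry_out", "payload": {
  "plan": [
    [[-0.18, -0.1, 0], [0, 0, -8.4], 1],
    [[0, 0, 0], [0, 0, -8.4], 1],
    [[0, 0, 0], [0, 0, -8.4], 1],
    [[0, 0, 0], [0, 0, -8.4], 1],
    [[0, 0, 0], [0, 0, -8.4], 1],
    [[0, 0, 0], [0, 0, -8.4], 1],
    [[0, 0, 0], [0, 0, 0], 1]
  ]
}}

```text
time: 14.45
eef_pos: [0.5184, 0.1964, 0.2534]
tool_rot: [-0.0, 0.999, 0.032, 0.0]
ft_force: [0.6, -0.2, -1.5]
gripper_width: 0.31
```

```bash
cat > s.py <<'E'
from h import *
np.set_printoptions(precision=4,suppress=True)
s=read_state(); print(s['eef_pos'],s['time'],"q1,q6",np.degrees(s['qpos'][[0,5]]),"F",s['ft_force'],"M",s['ft_torque'],s['gripper_width'])
plan([.5185,.195,s['eef_pos'][2]],0,1,1)
E
python3 s.py
```

```text
[0.5184 0.1964 0.2534] 14.45 q1,q6 [  13.1878 -170.495 ] F [ 0.5612 -0.1832 -1.4584] M [-0.0017 -0.0107 -0.0296] 0.3096196423308582
end yaw -86.31726206767368
[[[-0.0, 0.14, -0.0], [0, 0, 0.0], 1]]
```

>>> {"api": "carry_out", "payload": {
  "plan": [
    [[0, 0.13, 0], [0, 0, 0], 1],
    [[0, 0, 0.6], [0, 0, 0], 1],
    [[0, 0, 0.3], [0, 0, 0], 1],
    [[0, 0, 0.3], [0, 0, 0], 1],
    [[0, 0, 0], [0, 0, 0], 1],
    [[0, 0, 0], [0, 0, 0], 1]
  ]
}}

```text
time: 15.05
eef_pos: [0.5182, 0.195, 0.2407]
tool_rot: [-0.0, 1.0, 0.031, -0.0]
ft_force: [0.8, 0.2, -1.0]
gripper_width: 0.312
```

```bash
python3 s.py
```

```text
[0.5182 0.195  0.2407] 15.05 q1,q6 [  13.0583 -170.4777] F [ 0.7523  0.1843 -0.9556] M [0.1088 0.0119 0.027 ] 0.3122053774817911
end yaw -86.46396383278844
[[[0.03, 0.01, -0.0], [0, 0, 0.0], 1]]
```

>>> {"api": "carry_out", "payload": {
  "plan": [
    [[0, 0, 0.2], [0, 0, 0], 1],
    [[0, 0, 0.2], [0, 0, 0], 1],
    [[0, 0, 0], [0, 0, 0], 1],
    [[0, 0, 0], [0, 0, 0], 1]
  ]
}}

```text
time: 15.45
eef_pos: [0.5183, 0.1955, 0.2369]
tool_rot: [-0.0, 1.0, 0.031, 0.0]
ft_force: [-0.1, 3.5, -0.1]
gripper_width: 0.31
```

```bash
python3 s.py
```

```text
[0.5183 0.1955 0.2369] 15.45 q1,q6 [  13.0727 -170.4981] F [-0.0533  3.5368 -0.0855] M [ 1.1637 -0.0524  0.0428] 0.3096337867716553
end yaw -86.42922407847065
[[[0.02, 0.05, -0.0], [0, 0, 0.0], 1]]
```

>>> {"api": "carry_out", "payload": {
  "plan": [
    [[0, -0.1, 0], [0, 0, 0], 1],
    [[0, 0, 0.15], [0, 0, 0], 1],
    [[0, 0, 0.15], [0, 0, 0], 1],
    [[0, 0, 0], [0, 0, 0], 1]
  ]
}}

```text
time: 15.85
eef_pos: [0.5181, 0.1963, 0.2335]
tool_rot: [-0.0, 1.0, 0.031, -0.0]
ft_force: [0.7, 3.6, -1.1]
gripper_width: 0.311
```

```bash
python3 s.py
```

```text
[0.5181 0.1963 0.2335] 15.85 q1,q6 [  13.1686 -170.3968] F [ 0.6986  3.5767 -1.1484] M [ 1.2836 -0.0843  0.0026] 0.31082007397735106
end yaw -86.43462414102095
[[[0.03, 0.13, -0.0], [0, 0, 0.0], 1]]
```

>>> {"api": "carry_out", "payload": {
  "plan": [
    [[0, -0.1, 0], [0, 0, 0], 1],
    [[0, 0, 0.15], [0, 0, 0], 1],
    [[0, 0, 0.1], [0, 0, 0], 1],
    [[0, 0, 0], [0, 0, 0], 1],
    [[0, 0, 0], [0, 0, 8], 1],
    [[0, 0, 0], [0, 0, 8], 1],
    [[0, 0, 0], [0, 0, 0], 1]
  ]
}}

```text
time: 16.55
eef_pos: [0.5181, 0.1973, 0.2312]
tool_rot: [-0.0, 0.994, -0.109, -0.0]
ft_force: [1.4, 3.5, -2.4]
gripper_width: 0.308
```

```bash
python3 s.py
```

```text
[0.5181 0.1973 0.2312] 16.55 q1,q6 [  13.2705 -154.184 ] F [ 1.4175  3.5102 -2.3562] M [ 1.0987 -0.2963  0.1142] 0.30839669513442747
end yaw -102.54549381274859
[[[0.09, 0.21, -0.0], [0, 0, 0.0], 1]]
```

>>> {"api": "carry_out", "payload": {
  "plan": [
    [[0, -0.07, 0], [0, 0, 8], 1],
    [[0, 0, 0], [0, 0, 8], 1],
    [[0, 0, 0], [0, 0, 0], 1]
  ]
}}

```text
time: 16.85
eef_pos: [0.5182, 0.1976, 0.2312]
tool_rot: [0.0, 0.97, -0.245, -0.0]
ft_force: [1.0, 1.7, -2.6]
gripper_width: 0.311
```

```bash
python3 s.py
```

```text
[0.5182 0.1976 0.2312] 16.85 q1,q6 [  13.3269 -138.3348] F [ 1.0429  1.731  -2.6409] M [ 0.6177 -0.2408  0.2125] 0.3113317892429671
end yaw -118.33823047123651
[[[0.15, 0.22, 0.0], [0, 0, 0.0], 1]]
```

>>> {"api": "carry_out", "payload": {
  "plan": [
    [[0, 0, 0], [0, 0, 8], 1],
    [[0, 0, 0], [0, 0, 8], 1],
    [[0, 0, 0], [0, 0, 8], 1],
    [[0, 0, 0], [0, 0, 8], 1],
    [[0, 0, 0], [0, 0, 8], 1],
    [[0, 0, 0], [0, 0, 8], 1],
    [[0, 0, 0], [0, 0, 8], 1],
    [[0, 0, 0], [0, 0, 8], 1],
    [[0, 0, 0], [0, 0, 0], 1]
  ]
}}

```text
time: 17.75
eef_pos: [0.5184, 0.1978, 0.2312]
tool_rot: [0.0, -0.693, 0.721, 0.0]
ft_force: [1.9, 1.9, -4.4]
gripper_width: 0.307
```

```bash
python3 s.py
```

```text
[0.5184 0.1978 0.2312] 17.75 q1,q6 [ 13.3303 -74.4678] F [ 1.8576  1.8822 -4.4472] M [ 0.9479 -0.5763  0.185 ] 0.3073086049490878
end yaw 177.7980391289013
[[[0.28, -0.02, -0.0], [0, 0, 0.0], 1]]
```

>>> {"api": "carry_out", "payload": {
  "plan": [
    [[0, 0, 0], [0, 0, 8], 1],
    [[0, 0, 0], [0, 0, 8], 1],
    [[0, 0, 0], [0, 0, 8], 1],
    [[0, 0, 0], [0, 0, 8], 1],
    [[0, 0, 0], [0, 0, 8], 1],
    [[0, 0, 0], [0, 0, 8], 1],
    [[0, 0, 0], [0, 0, 8], 1],
    [[0, 0, 0], [0, 0, 0], 1]
  ]
}}

```text
time: 18.55
eef_pos: [0.5185, 0.1979, 0.2312]
tool_rot: [0.0, -0.275, 0.962, 0.0]
ft_force: [3.0, 3.3, -3.9]
gripper_width: 0.309
```

```bash
python3 s.py
```

```text
[0.5185 0.1979 0.2312] 18.55 q1,q6 [ 13.3298 -18.5534] F [ 2.9964  3.292  -3.9393] M [ 1.1047 -0.832   0.1245] 0.3091008364438266
end yaw 121.8832164375959
[[[0.15, -0.24, -0.0], [0, 0, 0.0], 1]]
```

>>> {"api": "carry_out", "payload": {
  "plan": [
    [[-0.1, 0.02, 0], [0, 0, 5], 1],
    [[0, 0, 0], [0, 0, 5], 1],
    [[0, 0, 0], [0, 0, 0], 1]
  ]
}}

```text
time: 18.85
eef_pos: [0.519, 0.1983, 0.2312]
tool_rot: [-0.0, -0.191, 0.982, -0.0]
ft_force: [1.2, 2.6, -2.5]
gripper_width: 0.313
```

```bash
cat > t.py <<'E'
from h import *
M=[]
s=read_state(); M.append(s['ft_torque'][2])
for i in range(4):
    capture("top"); M.append(read_state()['ft_torque'][2])
print(s['time'],np.round(s['eef_pos'],4),"F",np.round(s['ft_force'],1),"q6",np.degrees(s['qpos'][5]),"Mz",np.round(M,3),np.mean(M), "tau6",s['tau'][5])
E
python3 t.py
```

```text
18.85 [0.519  0.1983 0.2312] F [ 1.2  2.6 -2.5] q6 -8.600128154221963 Mz [0.12  0.218 0.227 0.175 0.239] 0.19571698003670687 tau6 1.4157670363783836
```

>>> {"api": "carry_out", "payload": {
  "plan": [
    [[0, 0, 0], [0, 0, 8], 1],
    [[0, 0, 0], [0, 0, 8], 1],
    [[0, 0, 0], [0, 0, 0], 1]
  ]
}}

```text
time: 19.35
eef_pos: [0.5191, 0.1982, 0.2312]
tool_rot: [0.0, -0.049, 0.999, -0.0]
ft_force: [2.5, 1.0, -3.8]
gripper_width: 0.307
```

```bash
python3 t.py
```

```text
19.35 [0.5191 0.1982 0.2312] F [ 2.5  1.  -3.8] q6 7.773061193942268 Mz [0.111 0.131 0.121 0.231 0.15 ] 0.1487949623275424 tau6 2.192935198545456
```

>>> {"api": "carry_out", "payload": {
  "plan": [
    [[0, 0, 0], [0, 0, 6], 1],
    [[0, 0, 0], [0, 0, 6], 1],
    [[0, 0, 0], [0, 0, 0], 1]
  ]
}}

```text
time: 19.85
eef_pos: [0.5191, 0.1982, 0.2313]
tool_rot: [0.0, 0.056, 0.998, -0.0]
ft_force: [2.8, 0.7, -4.3]
gripper_width: 0.307
```

```bash
python3 t.py
```

```text
19.85 [0.5191 0.1982 0.2313] F [ 2.8  0.7 -4.3] q6 19.76185888880534 Mz [0.185 0.173 0.185 0.186 0.17 ] 0.17967111411128753 tau6 1.6899685934185982
```

>>> {"api": "carry_out", "payload": {
  "plan": [
    [[0, 0, 0], [0, 0, 6], 1],
    [[0, 0, 0], [0, 0, 6], 1],
    [[0, 0, 0], [0, 0, 0], 1]
  ]
}}

```text
time: 20.35
eef_pos: [0.5191, 0.1982, 0.2313]
tool_rot: [0.0, 0.16, 0.987, -0.0]
ft_force: [3.6, 0.7, -4.7]
gripper_width: 0.311
```

```bash
python3 t.py
```

```text
20.35 [0.5191 0.1982 0.2313] F [ 3.6  0.7 -4.7] q6 31.794539139152402 Mz [0.222 0.276 0.207 0.207 0.263] 0.23504137530057884 tau6 1.736268438398838
```

>>> {"api": "carry_out", "payload": {
  "plan": [
    [[0, 0, 0], [0, 0, 5], 1],
    [[0, 0, 0], [0, 0, 5], 1],
    [[0, 0, 0], [0, 0, 0], 1]
  ]
}}

```text
time: 20.85
eef_pos: [0.5191, 0.1983, 0.2313]
tool_rot: [0.0, 0.245, 0.969, -0.0]
ft_force: [2.7, -0.5, -4.6]
gripper_width: 0.311
```

```bash
python3 t.py
```

```text
20.85 [0.5191 0.1983 0.2313] F [ 2.7 -0.5 -4.6] q6 41.786911676107 Mz [0.291 0.265 0.299 0.269 0.325] 0.2899515452890335 tau6 1.5366653725504875
```

>>> {"api": "carry_out", "payload": {
  "plan": [
    [[0, 0, 0], [0, 0, 5], 1],
    [[0, 0, 0], [0, 0, 5], 1],
    [[0, 0, 0], [0, 0, 0], 1],
    [[0, 0, 0], [0, 0, 0], 1]
  ]
}}

```text
time: 21.45
eef_pos: [0.519, 0.1983, 0.2313]
tool_rot: [0.0, 0.328, 0.945, -0.0]
ft_force: [5.3, -2.3, -5.7]
gripper_width: 0.315
```

```bash
python3 t.py
```

```text
21.45 [0.519  0.1983 0.2313] F [ 5.3 -2.3 -5.7] q6 51.624036300333465 Mz [0.382 0.364 0.331 0.338 0.375] 0.35799071657946496 tau6 0.5196008831262589
```

>>> {"api": "carry_out", "payload": {
  "plan": [
    [[0, 0, 0], [0, 0, 4], 1],
    [[0, 0, 0], [0, 0, 0], 1],
    [[0, 0, 0], [0, 0, 0], 1],
    [[0, 0, 0], [0, 0, 0], 1]
  ]
}}

```text
time: 22.05
eef_pos: [0.5185, 0.1982, 0.2314]
tool_rot: [-0.0, 0.361, 0.932, -0.0]
ft_force: [-0.4, -3.2, 0.5]
gripper_width: 0.305
```

```bash
python3 t.py
```

```text
22.05 [0.5185 0.1982 0.2314] F [-0.4 -3.2  0.5] q6 55.73869254722728 Mz [-0.013  0.04   0.027 -0.024  0.011] 0.008418524805175551 tau6 0.004068411217303947
```

```bash
sed -i 's/v-40:v+30,u-35:u+35/v-55:v+35,u-45:u+45/; s/u-35,v-40/u-45,v-55/' over.py; python3 over.py; python3 red.py
```

```text
[0.5186 0.1982 0.2314] 22.25 [13.3764 55.7911] [-2.3717 -3.3164  1.5376] [-1.0758  0.5783  0.0113]
side tip exp [271.0407 136.7537] mouth exp [271.1199 133.0572] [(0.74, array([421.7, 325. ])), (0.91, array([274.5, 135.1]))]
crop origin 226 78
top tip exp [206.9889 188.6956] mouth exp [207.0552 187.8242] [(0.75, array([405.6, 175.4])), (0.6, array([206.6, 190.1]))]
crop origin 162 132
end yaw 47.561405311766435
[[[-0.2, -0.26, -2.26], [0, 0, 0.0], 1]]
[0.5188 0.1982 0.2314] 22.55 [-2.1028 -4.0089  2.448 ]
tcp local x 0.0009136030758480408
side 163 -0.0017858798861139235 [0.5425 0.0901 0.1682]
 x at .172 -0.0004114404719064277
top 240 -0.0012378993224907357 [0.5402 0.0825 0.1739]
 x at .172 -0.000685730210555957
```

View pics/over.png

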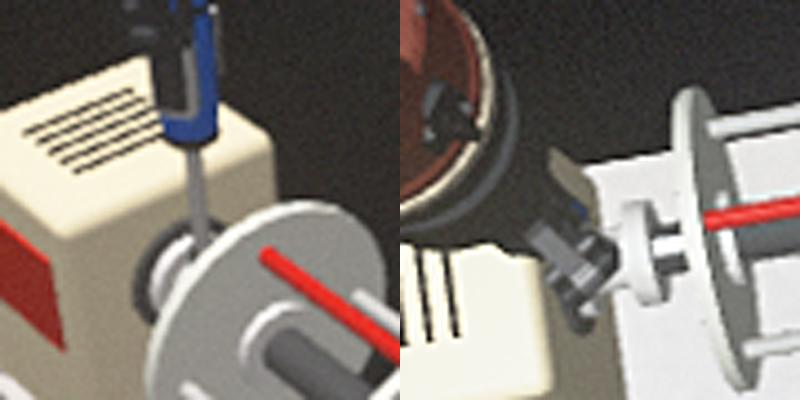

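>>> {"api": "carry_out", "payload": {
  "plan": [
    [[-0.02, -0.08, 0], [0, 0, 0], 1],
    [[0, 0, 0.1], [0, 0, 0], 1],
    [[0, 0, 0], [0, 0, 0], 1],
    [[0, 0, 0], [0, 0, 5], 1],
    [[0, 0, 0], [0, 0, 0], 1],
    [[0, 0, 0], [0, 0, 0], 1]
  ],
  "grip_force": 115
}}

```text
time: 23.25
eef_pos: [0.5188, 0.1977, 0.2312]
tool_rot: [0.0, 0.402, 0.916, 0.0]
ft_force: [-4.5, -3.7, 10.3]
gripper_width: 0.304
```

```bash
python3 t.py
```

```text
23.25 [0.5188 0.1977 0.2312] F [-4.5 -3.7 10.3] q6 60.76128440277266 Mz [0.063 0.097 0.055 0.135 0.128] 0.0957557148165611 tau6 0.1671734405681491
```

>>> {"api": "carry_out", "payload": {
  "plan": [
    [[0, 0, 0], [0, 0, 5], 1],
    [[0, 0, 0], [0, 0, 0], 1],
    [[0, 0, 0], [0, 0, 0], 1]
  ]
}}

```text
time: 23.75
eef_pos: [0.5187, 0.1976, 0.2312]
tool_rot: [0.0, 0.442, 0.897, 0.0]
ft_force: [-4.5, -4.0, 10.3]
gripper_width: 0.302
```

```bash
python3 t.py
```

```text
23.75 [0.5187 0.1976 0.2312] F [-4.5 -4.  10.3] q6 65.75630231477182 Mz [0.156 0.109 0.125 0.091 0.165] 0.12914282526739496 tau6 0.21994407288730145
```

>>> {"api": "carry_out", "payload": {
  "plan": [
    [[0, 0, 0], [0, 0, 4], 1],
    [[0, 0, 0], [0, 0, 0], 1],
    [[0, 0, 0], [0, 0, 0], 1]
  ]
}}

```text
time: 24.25
eef_pos: [0.5188, 0.1974, 0.2309]
tool_rot: [0.0, 0.473, 0.881, 0.0]
ft_force: [-3.4, -5.5, 8.2]
gripper_width: 0.304
```

```bash
python3 t.py
```

```text
24.25 [0.5188 0.1974 0.2309] F [-3.4 -5.5  8.2] q6 69.76112490356158 Mz [ 0.052 -0.026  0.021  0.006 -0.006] 0.009248818996242695 tau6 0.11555907782167196
```

>>> {"api": "carry_out", "payload": {
  "plan": [
    [[0, 0, 0], [0, 0, 6], 1],
    [[0, 0, 0], [0, 0, 0], 1],
    [[0, 0, 0], [0, 0, 0], 1]
  ]
}}

```text
time: 24.75
eef_pos: [0.5189, 0.1974, 0.2308]
tool_rot: [0.001, 0.518, 0.855, 0.0]
ft_force: [-2.8, -4.4, 5.9]
gripper_width: 0.301
```

```bash
python3 t.py
```

```text
24.75 [0.5189 0.1974 0.2308] F [-2.8 -4.4  5.9] q6 75.76066825900801 Mz [0.105 0.09  0.109 0.073 0.109] 0.097312804322071 tau6 0.19911892712116241
```

>>> {"api": "carry_out", "payload": {
  "plan": [
    [[0, 0, 0], [0, 0, 6], 1],
    [[0, 0, 0], [0, 0, 0], 1],
    [[0, 0, 0], [0, 0, 0], 1]
  ]
}}

```text
time: 25.25
eef_pos: [0.519, 0.1974, 0.2308]
tool_rot: [0.001, 0.562, 0.827, 0.0]
ft_force: [-2.6, -4.5, 4.9]
gripper_width: 0.303
```

```bash
python3 t.py
```

```text
25.25 [0.519  0.1974 0.2308] F [-2.6 -4.5  4.9] q6 81.7579079703745 Mz [0.112 0.091 0.041 0.086 0.125] 0.09110149116443214 tau6 0.21341538056731224
```

>>> {"api": "carry_out", "payload": {
  "plan": [
    [[0, 0, 0], [0, 0, 5], 1],
    [[0, 0, 0], [0, 0, 0], 1],
    [[0, 0, 0], [0, 0, 0], 1]
  ]
}}

```text
time: 25.75
eef_pos: [0.519, 0.1976, 0.2306]
tool_rot: [0.0, 0.597, 0.802, 0.0]
ft_force: [-1.1, -4.3, 5.8]
gripper_width: 0.306
```

```bash
python3 t.py
```

```text
25.75 [0.519  0.1976 0.2306] F [-1.1 -4.3  5.8] q6 86.63479116744816 Mz [0.116 0.073 0.068 0.058 0.101] 0.0832741493691761 tau6 0.2059951750561595
```

>>> {"api": "carry_out", "payload": {
  "plan": [
    [[0, 0, 0], [0, 0, 5], 1],
    [[0, 0, 0], [0, 0, 0], 1],
    [[0, 0, 0], [0, 0, 0], 1]
  ]
}}

```text
time: 26.25
eef_pos: [0.5188, 0.1982, 0.2301]
tool_rot: [-0.0, 0.631, 0.776, 0.0]
ft_force: [0.4, -0.1, -0.6]
gripper_width: 0.302
```

```bash
python3 t.py
```

```text
26.25 [0.5188 0.1982 0.2301] F [ 0.4 -0.1 -0.6] q6 91.5687570637896 Mz [-0.016 -0.01   0.002  0.03   0.032] 0.007583492248184676 tau6 0.1620717952027917
```

>>> {"api": "carry_out", "payload": {
  "plan": [
    [[0, 0, 0], [0, 0, 5], 1],
    [[0, 0, 0], [0, 0, 0], 1],
    [[0, 0, 0], [0, 0, 0], 1]
  ]
}}

```text
time: 26.75
eef_pos: [0.5187, 0.1978, 0.2303]
tool_rot: [-0.0, 0.664, 0.747, 0.0]
ft_force: [1.1, -0.4, 0.7]
gripper_width: 0.302
```

```bash
python3 t.py
```

```text
26.75 [0.5187 0.1978 0.2303] F [ 1.1 -0.4  0.7] q6 96.60433811629116 Mz [ 0.031  0.03   0.03  -0.011 -0.004] 0.014981178411456833 tau6 0.17482335213571787
```

>>> {"api": "carry_out", "payload": {
  "plan": [
    [[0, 0, 0.2], [0, 0, 0], 1],
    [[0, 0, 0.2], [0, 0, 0], 1],
    [[0, 0, 0], [0, 0, 0], 1],
    [[0, 0, 0], [0, 0, 0], 1]
  ]
}}

```text
time: 27.35
eef_pos: [0.5186, 0.1977, 0.2262]
tool_rot: [-0.0, 0.665, 0.746, -0.0]
ft_force: [0.4, -0.7, 0.2]
gripper_width: 0.303
```

```bash
python3 t.py
```

```text
27.35 [0.5186 0.1977 0.2262] F [ 0.4 -0.7  0.2] q6 96.7526013444834 Mz [-0.     0.094 -0.007  0.003 -0.021] 0.013899561988610604 tau6 -0.004105037514818832
```

>>> {"api": "carry_out", "payload": {
  "plan": [
    [[0, 0, 0.2], [0, 0, 0], 1],
    [[0, 0, 0.2], [0, 0, 0], 1],
    [[0, 0, 0], [0, 0, 0], 1],
    [[0, 0, 0], [0, 0, 0], 1]
  ]
}}

```text
time: 27.95
eef_pos: [0.5194, 0.1979, 0.2235]
tool_rot: [0.001, 0.665, 0.746, 0.001]
ft_force: [-0.2, 0.2, 9.2]
gripper_width: 0.307
```

```bash
python3 t.py
```

```text
27.95 [0.5194 0.1979 0.2235] F [-0.2  0.2  9.2] q6 96.75942258368468 Mz [-0.002  0.014 -0.003 -0.003 -0.01 ] -0.0006707859122383007 tau6 2.968293301819358e-05
```

>>> {"api": "carry_out", "payload": {
  "plan": [
    [[0, 0, -0.1], [0, 0, 5], 1],
    [[0, 0, 0], [0, 0, 5], 1],
    [[0, 0, 0], [0, 0, 0], 1],
    [[0, 0, 0], [0, 0, 0], 1]
  ]
}}

```text
time: 28.55
eef_pos: [0.519, 0.1978, 0.2238]
tool_rot: [0.0, 0.727, 0.686, 0.001]
ft_force: [0.4, 1.1, 5.9]
gripper_width: 0.302
```

```bash
python3 t.py
```

```text
28.55 [0.519  0.1978 0.2238] F [0.4 1.1 5.9] q6 106.64721183104923 Mz [0.014 0.016 0.054 0.045 0.033] 0.03248459307348947 tau6 0.15244607347995043
```

>>> {"api": "carry_out", "payload": {
  "plan": [
    [[0, 0, 0], [0, 0, 5], 1],
    [[0, 0, 0], [0, 0, 0], 1],
    [[0, 0, 0], [0, 0, 0], 1]
  ]
}}

```text
time: 29.05
eef_pos: [0.519, 0.1977, 0.2238]
tool_rot: [0.0, 0.757, 0.654, 0.0]
ft_force: [1.1, -0.3, 4.8]
gripper_width: 0.3
```

```bash
python3 t.py
```

```text
29.05 [0.519  0.1977 0.2238] F [ 1.1 -0.3  4.8] q6 111.64244194518203 Mz [0.027 0.05  0.    0.008 0.047] 0.02659237887881699 tau6 0.12471854221075773
```

>>> {"api": "carry_out", "payload": {
  "plan": [
    [[0, 0, 0], [0, 0, 5], 1],
    [[0, 0, 0], [0, 0, 0], 1],
    [[0, 0, 0], [0, 0, 0], 1]
  ]
}}

```text
time: 29.55
eef_pos: [0.519, 0.1977, 0.2238]
tool_rot: [0.0, 0.784, 0.62, 0.0]
ft_force: [0.8, 0.6, 6.3]
gripper_width: 0.307
```

```bash
python3 t.py
```

```text
29.55 [0.519  0.1977 0.2238] F [0.8 0.6 6.3] q6 116.64361713995449 Mz [0.004 0.022 0.042 0.021 0.056] 0.02891415593792517 tau6 0.12420474551618099
```

>>> {"api": "carry_out", "payload": {
  "plan": [
    [[0, 0, 0], [0, 0, 3], 1],
    [[0, 0, 0], [0, 0, 0], 1],
    [[0, 0, 0], [0, 0, 0], 1]
  ]
}}

```text
time: 30.05
eef_pos: [0.519, 0.1977, 0.2238]
tool_rot: [0.0, 0.8, 0.6, 0.0]
ft_force: [0.4, -0.7, 5.0]
gripper_width: 0.304
```

```bash
python3 t.py
```

```text
30.05 [0.519  0.1977 0.2238] F [ 0.4 -0.7  5. ] q6 119.63860088584545 Mz [-0.02   0.025  0.05   0.065  0.082] 0.04034399789913297 tau6 0.08488002698868513
```

>>> {"api": "carry_out", "payload": {
  "plan": [
    [[0, 0, 0], [0, 0, 4], 1],
    [[0, 0, 0], [0, 0, 0], 1],
    [[0, 0, 0], [0, 0, 0], 1]
  ]
}}

```text
time: 30.55
eef_pos: [0.519, 0.1977, 0.2238]
tool_rot: [0.0, 0.821, 0.571, 0.0]
ft_force: [1.4, -0.8, 6.0]
gripper_width: 0.305
```

```bash
python3 t.py
```

```text
30.55 [0.519  0.1977 0.2238] F [ 1.4 -0.8  6. ] q6 123.64238263335027 Mz [ 0.054  0.124  0.094  0.082 -0.037] 0.06328279722072692 tau6 0.1041971636004746
```

>>> {"api": "carry_out", "payload": {
  "plan": [
    [[0, 0, 0], [0, 0, 4], 1],
    [[0, 0, 0], [0, 0, 0], 1],
    [[0, 0, 0], [0, 0, 0], 1]
  ]
}}

```text
time: 31.05
eef_pos: [0.519, 0.1978, 0.2238]
tool_rot: [0.0, 0.84, 0.542, 0.001]
ft_force: [0.2, -0.1, 5.5]
gripper_width: 0.303
```

```bash
python3 t.py
```

```text
31.05 [0.519  0.1978 0.2238] F [ 0.2 -0.1  5.5] q6 127.6419235503726 Mz [-0.026  0.002  0.054 -0.049  0.015] -0.0006469290820787336 tau6 0.10372796561568975
```

```bash
sed -i 's/v-55:v+35,u-45:u+45/v-65:v+35,u-50:u+50/; s/u-45,v-55/u-50,v-65/;s/(400,400)/(400,400)/' over.py; python3 over.py
```

```text
[0.519  0.1978 0.2238] 31.25 [ 13.3171 127.6331] [-0.1159 -1.1344  5.9859] [0.1017 0.0128 0.0155]
side tip exp [271.5204 139.4707] mouth exp [271.1199 133.0572] [(0.85, array([272.6, 141.9])), (0.88, array([270.4, 132.1]))]
crop origin 221 68
top tip exp [208.057  189.1163] mouth exp [207.0552 187.8242] [(0.79, array([403.3, 175.1])), (0.61, array([207.6, 189.3]))]
crop origin 157 122
end yaw -24.316672995736653
[[[-0.27, 0.07, -3.02], [0, 0, 0.0], 1]]
```

View pics/over.png

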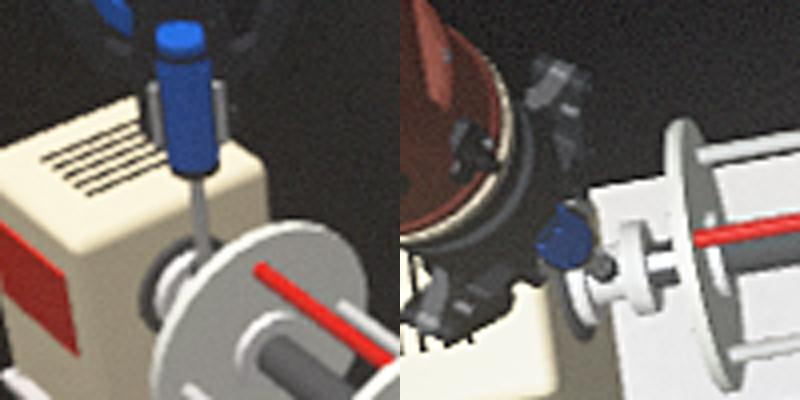

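Run:
```python
from h import *
s=read_state(); x,y=s['eef_pos'][:2]
for c in("side","top"):
    p=capture(c)
    C=p["color"].astype(int); X=cloud(p)
    b=(C[...,2]>C[...,0]+50)&(C[...,2]>C[...,1]+35)&(abs(X[...,0]-x)<.04)&(abs(X[...,1]-y)<.05)&(X[...,2]>.19)
    P=X[b]; print(c,b.sum(),P.min(0),P.max(0))
    t=P[P[:,2]>P[:,2].max()-.006]; print(" top pts",len(t),t.mean(0))
    for lo in (.21,.23,.25,.27): 
        q=P[(P[:,2]>lo)&(P[:,2]<lo+.02)]; print("  ",lo,len(q),q.mean(0) if len(q) else '')
    for z in (.206,.286,.279): print(z,proj(p,[x,y,z]))
print(s['gripper_width'],s['tool_rot'])
```

```text
side 434 [0.48055776 0.17583527 0.21224378] [0.53190825 0.21660433 0.35581326]
 top pts 3 [0.48166643 0.20018401 0.3533852 ]
   0.21 81 [0.5149947  0.18510884 0.22103245]
   0.23 100 [0.51503841 0.18495021 0.23972263]
   0.25 111 [0.51452054 0.1851848  0.26027014]
   0.27 116 [0.51643169 0.19016755 0.28055896]
0.206 [268.49865344 109.29236802]
0.286 [265.07932641  75.19776541]
0.279 [265.39792439  78.37455171]
top 38 [0.50553075 0.18231832 0.21908175] [0.52543803 0.19666679 0.2731585 ]
 top pts 11 [0.5143013  0.18547542 0.26972375]
   0.21 9 [0.50889163 0.18931356 0.22460856]
   0.23 10 [0.51229692 0.18917452 0.24136978]
   0.25 15 [0.5127918  0.18623479 0.26408118]
   0.27 4 [0.50910098 0.18796256 0.27174646]
0.206 [198.04838562 182.40672093]
0.286 [186.15146021 174.44112192]
0.279 [187.28719513 175.20155444]
0.3056352174145913 [2.00877996e-04 8.40172247e-01 5.42319341e-01 5.36492108e-04]
```

>>> {"api": "carry_out", "payload": {
  "plan": [
    [[0, 0, 0], [0, 0, 0], 0.6],
    [[0, 0, 0], [0, 0, -8], 0.6],
    [[0, 0, 0], [0, 0, -8], 0.6],
    [[0, 0, 0], [0, 0, -8], 0.6],
    [[0, 0, 0], [0, 0, -8], 0.6],
    [[0, 0, 0], [0, 0, -8], 0.6],
    [[0, 0, 0], [0, 0, 0], 1],
    [[0, 0, 0], [0, 0, 0], 1],
    [[0, 0, 0], [0, 0, 0], 1],
    [[0, 0, 0], [0, 0, 0], 1]
  ],
  "grip_force": 115
}}

```text
time: 32.65
eef_pos: [0.5185, 0.1977, 0.2232]
tool_rot: [-0.0, 0.606, 0.796, -0.0]
ft_force: [-0.6, 0.7, 1.1]
gripper_width: -0.005
```

```bash
python3 t.py
```

```text
32.65 [0.5185 0.1977 0.2232] F [-0.6  0.7  1.1] q6 87.85381180782825 Mz [ 0.017 -0.006  0.002 -0.02  -0.004] -0.0019808288539077184 tau6 0.035916189663112164
```

>>> {"api": "carry_out", "payload": {
  "plan": [
    [[0, 0, 0], [0, 0, 5], 1],
    [[0, 0, 0], [0, 0, 5], 1],
    [[0, 0, 0], [0, 0, 0], 1],
    [[0, 0, 0], [0, 0, 0], 1]
  ]
}}

```text
time: 33.25
eef_pos: [0.5186, 0.1977, 0.2233]
tool_rot: [0.0, 0.671, 0.741, 0.0]
ft_force: [0.3, 0.5, -1.0]
gripper_width: -0.003
```

```bash
python3 t.py; python3 s.py|head -1
```

```text
33.25 [0.5186 0.1977 0.2233] F [ 0.3  0.5 -1. ] q6 97.62706958245062 Mz [ 0.047 -0.026 -0.018  0.037  0.035] 0.014918712703190645 tau6 0.2004122966900468
[0.5186 0.1977 0.2233] 33.45 q1,q6 [13.3173 97.694 ] F [0.2091 0.55   0.4303] M [ 0.0695 -0.0501  0.0348] 0.0012198272227347058
```

```bash
sed -i 's/v-65:v+35,u-50:u+50/v-75:v+45,u-60:u+60/; s/u-50,v-65/u-60,v-75/' over.py; python3 over.py
```

```text
[0.5186 0.1977 0.2233] 33.45 [13.3173 97.694 ] [0.2091 0.55   0.4303] [ 0.0695 -0.0501  0.0348]
side tip exp [271.4167 139.6993] mouth exp [271.1199 133.0572] [(0.86, array([270.2, 138. ])), (0.68, array([271.1, 132.2]))]
crop origin 211 58
top tip exp [208.1452 189.3145] mouth exp [207.0552 187.8242] [(0.75, array([207. , 189.9])), (0.84, array([207. , 189.4]))]
crop origin 147 112
end yaw 5.572320300031061
[[[-0.27, -0.04, -3.07], [0, 0, 0.0], 1]]
```

View pics/over.png

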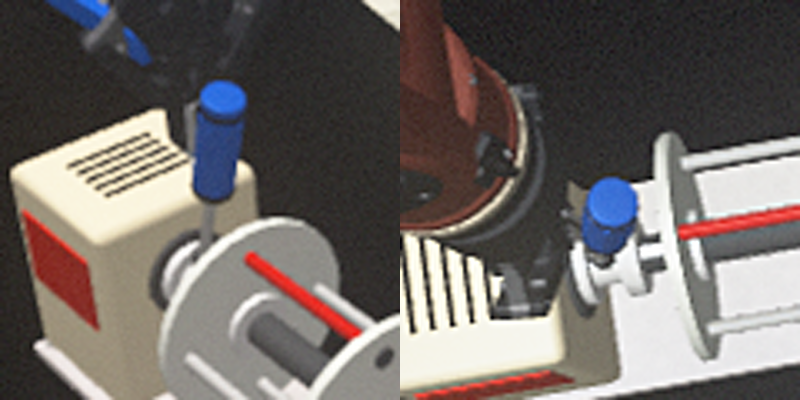

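>>> {"api": "carry_out", "payload": {
  "plan": [
    [[0, 0, -2], [0, 0, 0], 1],
    [[0, 0, -3.5], [0, 0, 0], 1],
    [[0, 0, -3.5], [0, 0, 0], 1],
    [[0, 0, -0.5], [0, 0, -8.5], 0.5],
    [[0, 0, 0], [0, 0, -8.5], 0.2],
    [[0, 0, 0], [0, 0, -8.5], 0.2],
    [[0, 0, 0], [0, 0, -8.5], 0.2],
    [[0, 0, 0], [0, 0, -8.5], 0.2],
    [[0, 0, 0], [0, 0, -8.5], 0.2],
    [[0, 0, 0], [0, 0, -8.5], 0.2]
  ]
}}

```text
time: 34.75
eef_pos: [0.5186, 0.1976, 0.3183]
tool_rot: [0.0, 0.213, 0.977, -0.0]
ft_force: [0.3, -0.5, -0.1]
gripper_width: 0.803
```

>>> {"api": "carry_out", "payload": {
  "plan": [
    [[0, 0, 0], [0, 0, -8.5], 0.2],
    [[0, 0, 0], [0, 0, -8.5], 0.2],
    [[0, 0, 0], [0, 0, -8.5], 0.2],
    [[0, 0, 0], [0, 0, -8.5], 0.2],
    [[0, 0, 0], [0, 0, 0], 0.2]
  ]
}}

```text
time: 35.25
eef_pos: [0.5186, 0.1976, 0.3183]
tool_rot: [-0.0, -0.08, 0.997, -0.0]
ft_force: [-0.8, 0.9, -0.5]
gripper_width: 0.802
```

```bash
cat > hk.py <<'E'
from h import *
np.set_printoptions(precision=4,suppress=True)
s=read_state(); x,y=.5186,.1977
print(s['time'],s['eef_pos'],np.degrees(s['qpos'][[0,5]]))
for c in("side","top"):
    p=capture(c); C=p["color"].astype(int); X=cloud(p)
    b=(C[...,2]>C[...,0]+50)&(C[...,2]>C[...,1]+35)&(abs(X[...,0]-x)<.045)&(abs(X[...,1]-y)<.045)&(X[...,2]>.19)&(X[...,2]<.297)
    P=X[b]; t=P[P[:,2]>P[:,2].max()-.006]; print(c,b.sum(),"top",len(t),t.mean(0),P.max(0))
    for lo in (.21,.23,.25): 
        q=P[(P[:,2]>lo)&(P[:,2]<lo+.02)]; print("  ",lo,len(q),q.mean(0) if len(q) else '')
    # centre ray at heights: mask mean per band
    print("grip net",[(round(t["conf"],2),onplane(p,t["location"],.246)) for t in tip_of("key8_grip",p)][:2])
plan([.5186,.1977,.3],0,1,.2)
E
python3 hk.py
```

```text
35.25 [0.5186 0.1976 0.3183] [13.3133  4.1225]
side 320 top 74 [0.5236 0.1613 0.2805] [0.5365 0.1752 0.2838]
   0.21 87 [0.518  0.1645 0.2207]
   0.23 87 [0.5179 0.1594 0.2402]
   0.25 59 [0.5161 0.1571 0.2589]
grip net [(0.75, array([ 0.4819, -0.4182,  0.246 ])), (0.72, array([ 0.4933, -0.3845,  0.246 ]))]
top 193 top 98 [0.5214 0.1618 0.2814] [0.5351 0.1912 0.2848]
   0.21 18 [0.511  0.1802 0.2204]
   0.23 29 [0.5121 0.1743 0.2397]
   0.25 19 [0.5121 0.1699 0.2582]
grip net [(0.82, array([ 0.5603, -0.3025,  0.246 ])), (0.82, array([ 0.5669, -0.259 ,  0.246 ]))]
end yaw 98.86415069061016
[[[-0.0, 0.01, 1.83], [0, 0, 0.0], 0.2]]
```

```bash
python3 -c "
from h import *
plan([.5235,.1669,.3183],0,1,0)"
```

```text
end yaw 98.86415069061016
[[[-0.01, -3.11, 0.0], [0, 0, 0.0], 0]]
```

>>> {"api": "carry_out", "payload": {
  "plan": [
    [[0, -3.1, 0], [0, 0, 0], 0],
    [[0, 0, 0], [0, 0, 0], 0],
    [[0, 0, 0], [0, 0, 0], 0],
    [[0, 0, 2.5], [0, 0, 0], 0],
    [[0, 0, 2.5], [0, 0, 0], 0],
    [[0, 0, 2.5], [0, 0, 0], 0],
    [[0, 0, 1.9], [0, 0, 0], 0],
    [[0, 0, 0], [0, 0, 0], 0]
  ]
}}

```text
time: 36.25
eef_pos: [0.5218, 0.1674, 0.222]
tool_rot: [-0.002, -0.079, 0.997, -0.0]
ft_force: [-0.4, -0.4, -0.3]
gripper_width: 0.999
```

```bash
python3 hk.py
```

```text
36.25 [0.5218 0.1674 0.222 ] [10.1344  1.1013]
side 279 top 3 [0.5057 0.2339 0.2947] [0.5327 0.2349 0.2965]
   0.21 83 [0.5178 0.1645 0.2207]
   0.23 90 [0.5181 0.1593 0.2401]
   0.25 59 [0.5153 0.1576 0.2583]
grip net [(0.91, array([ 0.4958, -0.3848,  0.246 ])), (0.73, array([0.5248, 0.1655, 0.246 ]))]
top 59 top 4 [0.514  0.1549 0.2794] [0.5169 0.1865 0.281 ]
   0.21 20 [0.5099 0.1759 0.2213]
   0.23 20 [0.511  0.1692 0.2401]
   0.25 14 [0.5113 0.1631 0.2578]
grip net [(0.68, array([ 0.5666, -0.2567,  0.246 ])), (0.52, array([0.5221, 0.1746, 0.246 ]))]
end yaw 99.05609635146467
[[[0.06, 3.07, -7.44], [0, 0, 0.0], 0.2]]
```

>>> {"api": "carry_out", "payload": {
  "plan": [
    [[0, 0, 0], [0, 0, 0], 0.5],
    [[0, 0, 0], [0, 0, 0], 0.55],
    [[0, 0.6, 0], [0, 0, 0], 0.55],
    [[0, 0.6, 0], [0, 0, 0], 0.55],
    [[0, 0.6, 0], [0, 0, 0], 0.55],
    [[-0.09, 0.6, 0], [0, 0, 0], 0.55],
    [[0, 0.55, 0], [0, 0, 0], 0.55],
    [[0, 0, 0], [0, 0, 0], 1],
    [[0, 0, 0], [0, 0, 0], 1],
    [[0, 0, 0], [0, 0, 0], 1]
  ],
  "grip_force": 60
}}

```text
time: 37.45
eef_pos: [0.5199, 0.1968, 0.2246]
tool_rot: [0.0, -0.079, 0.997, 0.001]
ft_force: [-1.2, 3.3, 4.5]
gripper_width: 0.314
```

```bash
python3 s.py; python3 t.py; python3 hk.py
```

```text
[0.5199 0.1968 0.2246] 37.45 q1,q6 [13.163   4.0895] F [-1.232   3.2674  4.5197] M [1.1446 0.1017 0.0327] 0.3137092327595699
end yaw 99.073598815185
[[[0.17, -0.16, -0.0], [0, 0, 0.0], 1]]
37.45 [0.5199 0.1968 0.2246] F [-1.2  3.3  4.5] q6 4.089452272404346 Mz [ 0.033 -0.03   0.009 -0.017  0.   ] -0.0009718200149209943 tau6 -0.001087661730707623
37.65 [0.5199 0.1967 0.2246] [13.151   4.0929]
side 172 top 3 [0.5053 0.1799 0.2937] [0.5303 0.2414 0.296 ]
   0.21 49 [0.5135 0.1853 0.2195]
   0.23 46 [0.5091 0.1886 0.24  ]
   0.25 46 [0.5095 0.1887 0.2603]
grip net [(0.79, array([ 0.4946, -0.3842,  0.246 ])), (0.66, array([0.5267, 0.2002, 0.246 ]))]
top 35 top 3 [0.508  0.1926 0.2689] [0.5118 0.1983 0.2706]
   0.21 7 [0.5077 0.1931 0.2212]
   0.23 13 [0.5077 0.1935 0.2388]
   0.25 13 [0.5079 0.1929 0.2577]
grip net [(0.8, array([ 0.5647, -0.256 ,  0.246 ])), (0.74, array([ 0.5613, -0.3027,  0.246 ]))]
end yaw 99.05952833045943
[[[0.11, 0.13, -7.54], [0, 0, 0.0], 0.2]]
```

>>> {"api": "carry_out", "payload": {
  "plan": [
    [[0, 0.04, 0], [0, 0, 0], 1],
    [[0, 0, 0], [0, 0, 5], 1],
    [[0, 0, 0], [0, 0, 5], 1],
    [[0, 0, 0], [0, 0, 0], 1],
    [[0, 0, 0], [0, 0, 0], 1]
  ],
  "grip_force": 90
}}

```text
time: 38.35
eef_pos: [0.5199, 0.1969, 0.2246]
tool_rot: [0.0, 0.008, 1.0, 0.0]
ft_force: [-0.6, 4.6, 5.6]
gripper_width: 0.307
```

```bash
python3 t.py
```

```text
38.35 [0.5199 0.1969 0.2246] F [-0.6  4.6  5.6] q6 14.138257476697301 Mz [0.041 0.073 0.097 0.07  0.107] 0.07757590957331344 tau6 0.19832514692097902
```

>>> {"api": "carry_out", "payload": {
  "plan": [
    [[0, 0, 0], [0, 0, 5], 1],
    [[0, 0, 0], [0, 0, 0], 1],
    [[0, 0, 0], [0, 0, 0], 1]
  ]
}}

```text
time: 38.85
eef_pos: [0.5199, 0.1968, 0.2247]
tool_rot: [0.0, 0.052, 0.999, 0.0]
ft_force: [-1.3, 3.4, 6.4]
gripper_width: 0.307
```

```bash
python3 t.py
```

```text
38.85 [0.5199 0.1968 0.2247] F [-1.3  3.4  6.4] q6 19.123993772141496 Mz [0.311 0.289 0.245 0.257 0.252] 0.27050838199314015 tau6 0.3809136897325516
```

>>> {"api": "carry_out", "payload": {
  "plan": [
    [[0, 0, 0], [0, 0, 3], 1],
    [[0, 0, 0], [0, 0, 0], 1],
    [[0, 0, 0], [0, 0, 0], 1]
  ]
}}

```text
time: 39.35
eef_pos: [0.5199, 0.1968, 0.2246]
tool_rot: [0.0, 0.078, 0.997, 0.0]
ft_force: [-0.2, 3.2, 6.1]
gripper_width: 0.31
```

```bash
python3 t.py
```

```text
39.35 [0.5199 0.1968 0.2246] F [-0.2  3.2  6.1] q6 22.11265845283481 Mz [0.353 0.347 0.358 0.308 0.371] 0.34745828660360767 tau6 0.41648324579000473
```

>>> {"api": "carry_out", "payload": {
  "plan": [
    [[0, 0, 0], [0, 0, 3], 1],
    [[0, 0, 0], [0, 0, 0], 1],
    [[0, 0, 0], [0, 0, 0], 1]
  ]
}}

```text
time: 39.85
eef_pos: [0.5199, 0.1968, 0.2246]
tool_rot: [0.0, 0.104, 0.995, 0.0]
ft_force: [-0.3, 2.7, 5.4]
gripper_width: 0.307
```

```bash
python3 t.py
```

```text
39.85 [0.5199 0.1968 0.2246] F [-0.3  2.7  5.4] q6 25.111765014290985 Mz [0.373 0.38  0.398 0.395 0.411] 0.39139211473634855 tau6 0.44386183843016624
```

>>> {"api": "carry_out", "payload": {
  "plan": [
    [[0, 0, 0], [0, 0, -4], 1],
    [[0, 0, 0], [0, 0, -4], 1],
    [[0, 0, 0], [0, 0, -4], 1],
    [[0, 0, -0.5], [0, 0, 0], 1],
    [[0, 0, -0.5], [0, 0, 0], 1],
    [[0, 0, -1.5], [0, 0, 0], 1],
    [[0, 0, -2.5], [0, 0, 0], 1],
    [[0, 0, -3], [0, 0, 0], 1],
    [[0, 0, -2.5], [0, 0, 0], 1],
    [[0, 0, 0], [0, 0, 0], 1]
  ]
}}

```text
time: 41.05
eef_pos: [0.5208, 0.1962, 0.3326]
tool_rot: [0.002, 0.001, 1.0, -0.0]
ft_force: [-0.0, 0.2, -0.8]
gripper_width: 0.305
```

```bash
python3 s.py; python3 red.py; python3 -c "
from h import *
plan([.4993,-.248,.33],78,14,1)
s=read_state()
for c in('side','top'):
    p=capture(c)
    for z in (.0936,):
        t=s['eef_pos']-[0,0,z]; print(c,proj(p,t),[(round(k['conf'],2),k['location'],onplane(p,k['location'],t[2])) for k in tip_of('key8',p)])
"
```

```text
[0.5208 0.1962 0.3326] 41.05 q1,q6 [13.1677 13.2341] F [-0.0484  0.2295 -0.8473] M [-0.0201 -0.039  -0.024 ] 0.3050932116374305
end yaw 89.93336911832536
[[[0.23, -0.12, -0.0], [0, 0, 0.0], 1]]
[0.5208 0.1962 0.3326] 41.05 [-0.0484  0.2295 -0.8473]
tcp local x 0.002538184711417746
side 162 -0.0014835628624929932 [0.5424 0.0905 0.1682]
 x at .172 -0.00038051035957588434
top 238 -0.0013431777151042424 [0.5402 0.0824 0.1738]
 x at .172 -0.0006941736021823257
end yaw 167.97114636212154
[[[0.14, -3.17, -0.0], [0, 0, -5.57], 1], [[0.45, -3.14, -0.0], [0, 0, -5.57], 1], [[0.75, -3.09, -0.0], [0, 0, -5.57], 1], [[1.05, -3.0, -0.0], [0, 0, -5.57], 1], [[1.34, -2.88, -0.0], [0, 0, -5.57], 1], [[1.61, -2.74, -0.0], [0, 0, -5.57], 1], [[1.87, -2.57, -0.0], [0, 0, -5.57], 1], [[2.11, -2.38, -0.0], [0, 0, -5.57], 1], [[2.33, -2.16, -0.0], [0, 0, -5.57], 1], [[2.53, -1.92, -0.0], [0, 0, -5.57], 1], [[2.7, -1.67, -0.0], [0, 0, -5.57], 1], [[2.85, -1.4, -0.0], [0, 0, -5.57], 1], [[2.97, -1.11, -0.0], [0, 0, -5.57], 1], [[3.07, -0.82, -0.0], [0, 0, -5.57], 1]]
side [267.89987664  97.50593013] [(0.8, [406.1, 300.4], array([ 0.47368989, -0.3309315 ,  0.23553636])), (0.68, [423.5, 329.1], array([ 0.46784711, -0.3711663 ,  0.23553636])), (0.59, [270.7, 99.0], array([0.52241322, 0.18779067, 0.23553636]))]
top [194.78074769 179.29350436] [(0.69, [430.6, 178.1], array([ 0.53349954, -0.24857487,  0.23553636])), (0.69, [404.1, 175.0], array([ 0.53815982, -0.19859948,  0.23553636])), (0.62, [193.7, 179.5], array([0.51923625, 0.19818038, 0.23553636]))]
```

>>> {"api": "carry_out", "payload": {
  "plan": [
    [[0.1, -3.2, 0], [0, 0, -5.5], 1],
    [[0.4, -3.1, 0], [0, 0, -5.5], 1],
    [[0.7, -3.1, 0], [0, 0, -5.5], 1],
    [[1.0, -3.0, 0], [0, 0, -5.5], 1],
    [[1.3, -2.9, 0], [0, 0, -5.5], 1],
    [[1.6, -2.7, 0], [0, 0, -5.5], 1],
    [[1.9, -2.6, 0], [0, 0, -5.5], 1],
    [[2.1, -2.4, 0], [0, 0, -5.5], 1],
    [[2.3, -2.2, 0], [0, 0, -5.5], 1],
    [[2.5, -1.9, 0], [0, 0, -5.5], 1]
  ]
}}

```text
time: 42.35
eef_pos: [0.5061, -0.1214, 0.3286]
tool_rot: [-0.0, -0.464, 0.886, 0.0]
ft_force: [1.1, 0.2, -1.2]
gripper_width: 0.308
```

>>> {"api": "carry_out", "payload": {
  "plan": [
    [[2.7, -1.7, 0], [0, 0, -5.5], 1],
    [[2.9, -1.4, 0], [0, 0, -5.5], 1],
    [[3.0, -1.1, 0], [0, 0, -5.5], 1],
    [[2.8, -0.8, 0], [0, 0, -5.5], 1],
    [[0, 0, 0], [0, 0, 0], 1],
    [[0, 0, 0], [0, 0, 0], 1]
  ]
}}

```text
time: 42.95
eef_pos: [0.4993, -0.2453, 0.3284]
tool_rot: [-0.0, -0.622, 0.783, 0.001]
ft_force: [0.2, -0.1, -0.5]
gripper_width: 0.309
```

```bash
cat > ret.py <<'E'
from h import *
np.set_printoptions(precision=4,suppress=True)
s=read_state(); print(s['time'],s['eef_pos'],np.degrees(s['qpos'][[0,5]]),s['ft_force'])
t=s['eef_pos']-[0,0,.0936]; ims=[]
for c in('side','top'):
    p=capture(c); e=proj(p,t)
    print(c,e,"hole",proj(p,[.4993,-.248,.085]),[(round(k['conf'],2),np.array(k['location']),onplane(p,k['location'],t[2])) for k in tip_of('key8',p)])
    u,v=map(int,e); C=cv2.cvtColor(p["color"],cv2.COLOR_RGB2BGR)[max(0,v-50):v+50,u-50:u+50]; print(u-50,v-50); ims.append(cv2.resize(C,(400,400),interpolation=cv2.INTER_CUBIC))
cv2.imwrite("pics/ret.png",np.hstack(ims)); plan([.4993,-.248,s['eef_pos'][2]],0,1,1)
E
python3 ret.py
```

```text
42.95 [ 0.4993 -0.2453  0.3284] [ -33.7003 -110.6064] [ 0.1851 -0.0855 -0.491 ]
side [382.3769 245.4232] hole [372.6062 301.8262] [(0.89, array([385.9, 249.3]), array([ 0.4996, -0.2533,  0.2348])), (0.74, array([407.5, 301.5]), array([ 0.4746, -0.3327,  0.2348])), (0.73, array([422., 327.]), array([ 0.4684, -0.368 ,  0.2348]))]
332 195
top [428.9472 196.0496] hole [413.138 205.968] [(0.74, array([404.8, 176.3]), array([ 0.5358, -0.2001,  0.2348])), (0.57, array([429.6, 178.4]), array([ 0.533 , -0.2469,  0.2348])), (0.42, array([427.7, 196.2]), array([ 0.4989, -0.243 ,  0.2348]))]
378 146
end yaw 167.0810056271248
[[[0.39, -0.04, 0.08], [0, 0, 0.0], 1]]
```

View pics/ret.png

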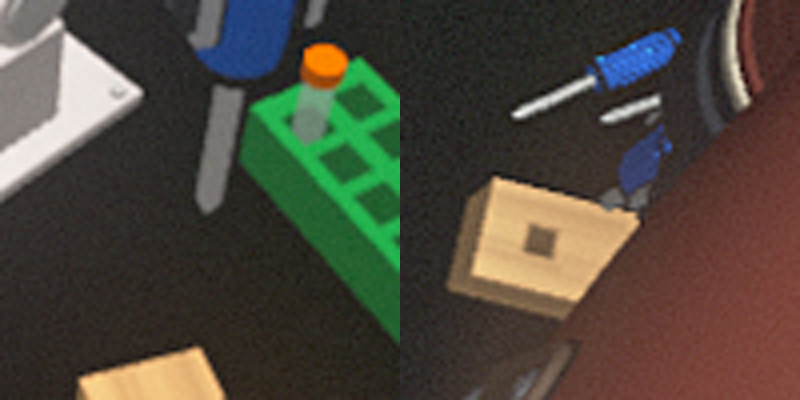

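>>> {"api": "carry_out", "payload": {
  "plan": [
    [[0.38, 0, 0], [0, 0, 0], 1],
    [[0, 0, 3], [0, 0, 0], 1],
    [[0, 0, 3], [0, 0, 0], 1],
    [[0, 0, 3], [0, 0, 0], 1],
    [[0, 0, 3], [0, 0, 0], 1],
    [[0, 0, 1.2], [0, 0, 0], 1],
    [[0, 0, 0], [0, 0, 0], 1],
    [[0, 0, 0], [0, 0, 0], 1]
  ]
}}

```text
time: 43.95
eef_pos: [0.4995, -0.2491, 0.1985]
tool_rot: [0.0, -0.623, 0.782, -0.001]
ft_force: [0.2, -0.5, 0.0]
gripper_width: 0.304
```

```bash
python3 -c "
from h import *
s=read_state(); print(s['time'],s['eef_pos'],s['ft_force']); plan([.4995,-.248,.18],0,1,1)"
```

```text
43.95 [ 0.49947063 -0.24912713  0.1985148 ] [ 0.17591575 -0.50711468  0.04401293]
end yaw 167.06706196453874
[[[-0.11, 0.02, 1.85], [0, 0, 0.0], 1]]
```

>>> {"api": "carry_out", "payload": {
  "plan": [
    [[-0.1, 0, 0], [0, 0, 0], 1],
    [[0, 0, 0.8], [0, 0, 0], 1],
    [[0, 0, 0.5], [0, 0, 0], 1],
    [[0, 0, 0.5], [0, 0, 0], 1],
    [[0, 0, 0.5], [0, 0, 0], 1],
    [[0, 0, 0], [0, 0, 0], 1]
  ]
}}

```text
time: 44.55
eef_pos: [0.4987, -0.2476, 0.1734]
tool_rot: [-0.0, -0.623, 0.782, 0.001]
ft_force: [-0.1, -0.2, -1.3]
gripper_width: 0.307
```

>>> {"api": "carry_out", "payload": {
  "plan": [
    [[0, 0, 1], [0, 0, 0], 1],
    [[0, 0, 1.2], [0, 0, 0], 1],
    [[0, 0, 1.2], [0, 0, 0], 1],
    [[0, 0, 1.2], [0, 0, 0], 1],
    [[0, 0, 0.9], [0, 0, 0], 1],
    [[0, 0, 0], [0, 0, 0], 1]
  ]
}}

```text
time: 45.15
eef_pos: [0.4985, -0.2474, 0.1177]
tool_rot: [-0.0, -0.623, 0.782, 0.001]
ft_force: [0.1, -0.6, -0.8]
gripper_width: 0.307
```

Free descent, no force. Go down gently to contact, then release.

>>> {"api": "carry_out", "payload": {
  "plan": [
    [[0, 0, 0.4], [0, 0, 0], 1],
    [[0, 0, 0.3], [0, 0, 0], 1],
    [[0, 0, 0.2], [0, 0, 0], 1],
    [[0, 0, 0], [0, 0, 0], 1]
  ]
}}

```text
time: 45.55
eef_pos: [0.4991, -0.2479, 0.1102]
tool_rot: [-0.0, -0.623, 0.782, 0.0]
ft_force: [-0.3, -0.5, -0.7]
gripper_width: 0.31
```

>>> {"api": "carry_out", "payload": {
  "plan": [
    [[0, 0, 0.2], [0, 0, 0], 1],
    [[0, 0, 0], [0, 0, 0], 1],
    [[0, 0, 0], [0, 0, 0], 0.6],
    [[0, 0, 0], [0, 0, 0], 0.4],
    [[0, 0, 0], [0, 0, 0], 0.3],
    [[0, 0, 0], [0, 0, 0], 0.3],
    [[0, 0, -2], [0, 0, 0], 0.3],
    [[0, 0, -4], [0, 0, 0], 0.3],
    [[0, 0, -4], [0, 0, 0], 0.3],
    [[0, 0, -4], [0, 0, 0], 0.3]
  ]
}}

```text
time: 46.55
eef_pos: [0.4989, -0.2477, 0.2499]
tool_rot: [0.0, -0.623, 0.782, 0.0]
ft_force: [0.8, -1.0, -0.3]
gripper_width: 0.697
```

>>> {"api": "carry_out", "payload": {
  "plan": [
    [[5, 0, -1], [0, 0, 0], 0.3],
    [[5, 0, 0], [0, 0, 0], 0.3],
    [[5, 0, 0], [0, 0, 0], 0.3],
    [[5, 0, 0], [0, 0, 0], 0.3],
    [[0, 0, 0], [0, 0, 0], 0.3],
    [[0, 0, 0], [0, 0, 0], 0.3]
  ]
}}

```text
time: 47.15
eef_pos: [0.4539, -0.4427, 0.2575]
tool_rot: [0.0, -0.622, 0.783, 0.0]
ft_force: [0.4, 0.2, 0.0]
gripper_width: 0.699
```

```bash
python3 - <<'E'
from h import *
np.set_printoptions(precision=4,suppress=True)
s=read_state(); print(s['time'],s['eef_pos'],s['ft_force'])
for c in("side","top"):
    p=capture(c); C=p["color"].astype(int); X=cloud(p); x,y,z=X[...,0],X[...,1],X[...,2]
    b=(C[...,2]>C[...,0]+60)&(C[...,2]>C[...,1]+40)&(x>.4)&(x<.55)&(y<-.2)&(y>-.3)&(z>.07)
    P=X[b]; k=P[(P[:,2]>.158)&(P[:,2]<.175)]; print(c,b.sum(),len(k),k.mean(0) if len(k) else '',P.min(0) if len(P) else '',P.max(0) if len(P) else '')
    save(p,"fin_"+c)
E
python3 red.py
python3 -c "
import cv2,numpy as np
a=cv2.imread('pics/fin_side.png');b=cv2.imread('pics/fin_top.png')
cv2.imwrite('pics/fin.png',np.hstack([cv2.resize(a[200:400,280:480],(400,400)),cv2.resize(b[130:280,350:500],(400,400))]))"
```

```text
47.15 [ 0.4539 -0.4427  0.2575] [0.3584 0.2023 0.01  ]
side 559 218 [ 0.4983 -0.2505  0.1638] [ 0.4841 -0.2643  0.0927] [ 0.5119 -0.2369  0.1663]
top 133 132 [ 0.4983 -0.2467  0.1644] [ 0.4853 -0.2595  0.1017] [ 0.5126 -0.2349  0.1684]
[ 0.4547 -0.441   0.2581] 47.25 [-0.1442  0.8827 -0.4848]
tcp local x -0.18890048958552316
side 167 -0.0017012741410005847 [0.5426 0.0904 0.168 ]
 x at .172 -0.00043812847341550925
top 237 -0.0012407752900540185 [0.5402 0.0823 0.1738]
 x at .172 -0.000681509434217493
```

View pics/fin.png

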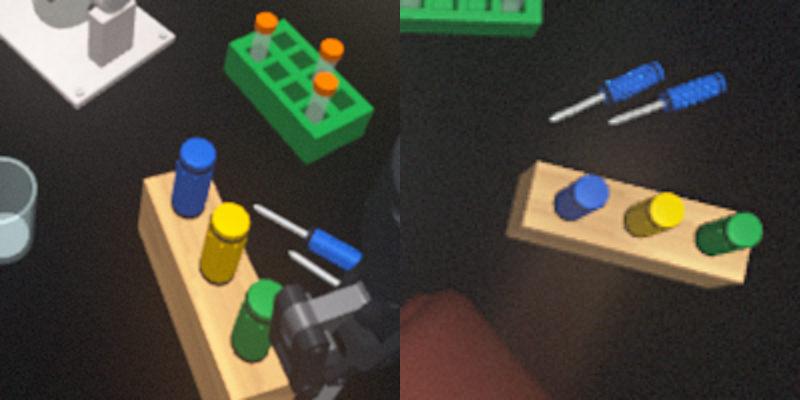

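```bash
python3 -c "
from h import *
print(close_job())"
```

```text
the job is handed in; nothing more can be done
None
```

I turned the drum flat-up, tightened the setscrew to about 0.39 N m with the blue 8 mm key, and put the key back in its own hole. I then handed the job in at about 47 s; it returned no verdict.

**Drum:** the last pictures put the red rod within 1 mm of straight above the shaft, about 0.02 rad. It did not move while I tightened the screw.

**Tightening:** the first pass reached about 0.36 N m, then the torque dropped to zero. The key was not fully seated, and it either slipped round in the socket or came loose in the grip. When I opened the jaws to regrasp, they missed the handle and the key leaned about 14° in the socket. I picked it up straight, seated it and tightened again. The torque rose steadily to a last mean of 0.39 N m (single readings vary by about 0.03). That corresponds to a turn past contact (D) of about 0.6 rad, well inside the snug range. I had no direct reading of the clamp force.

**Key:** the top of its handle is about 1 mm from where it started in both cameras and at the same height, so it is upright and fully home.

**Bystanders:** the other two keys and the rack look undisturbed in the last pictures. The beaker is only partly in view, and I did not measure any of them at the end. The gripper was clear of everything at hand-in.

**Disagreement:** estimates of how far the key tip sat below the gripper differed by 5 to 6 mm after the regrasp. I allowed for this by lowering the key until I expected the handle's shoulder to be at the stand, then releasing it to settle.

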